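Unhook the divider and seat it in the casting tray

ROBOT

A 6-joint arm with a two-finger parallel gripper is mounted at the origin on the work surface. World frame = base frame: x ahead of the robot, y to its left, z up, the work surface at z = 0. Lengths are in m, angles in degrees, forces in N, time in s.
With the tool pointing down it reaches from about 0.4 to 0.825 m from the base axis. Payload 7 kg.
Tool frame: the origin (TCP) lies on the front face of the gripper's body, between the roots of the fingers; the fingertips stand 66 mm ahead of it and the grasp point (between the pads) lies 47 mm ahead of it (ctrl.grasp_offset is the z of the grasp point in the tool frame, in m); z points along the fingers, y is the direction in which the jaws open and shut (so a half turn about z gives the same grasp; the last joint's range is limited). The gripper opens to 88 mm and grips with 3 to 60 N. Pads are 19 mm wide; open, the fingers measure 130 mm over their backs; the gripper's body (78 mm by 193 mm) begins 47 mm behind the grasp point.
Start: joints at [80.334, 20.546, 0.682, 0, -70.136, -16.507], TCP at [0.298, 0.606, 0.292] pointing down, gripper open.
Joint ranges: [-176.03, 176.03], [-82.01, 121.73], [-58.28, 71.71], [-173.87, 95.51], [-174.79, -0.11], [-173.66, 173.66]. Speed limits (degrees/s): [136.94, 136.94, 172.46, 180, 180, 180].

INTERFACE

Orientations are given as [roll, pitch, yaw] about the fixed x, y, z axes, in that order (R = Rz(yaw) Ry(pitch) Rx(roll)).
In Python, from plant import ctrl gives the robot as it stands.
- The arm moves only by the shell command python3 -m creep 'ROWS'. ROWS is JSON, a list of rows, each a list of 7 numbers: the turn, a rotation vector about the tool's x, y, z in rad, then the shift along the tool's x, y, z in m, then the opening, from 0 (shut) to 1 (fully open). In form: [[wx, wy, wz, dx, dy, dz, grip], ...]. A call has 1 to 12 rows; each row is the pose to reach, as a shift and turn from the pose commanded when the call began, along the tool's axes at that moment; what a row does not reach only later rows make up. A row lasts 1/12 s, in which the tool goes at most 41.7 mm and 7.16 degrees, less where a joint would pass 70% of its speed; a pose out of reach is approached as far as the arm can. A call with a gripper value outside its range is refused whole. The fingers move at their own pace and stop on an object; the grip force is fixed at half the most. Time passes only in rows, so rows that repeat a pose let the fingers close. It gives the time, the measured TCP pose, the force and the opening at its end, in the units of the state.
- ctrl.get_obs(): the state, without advancing time (a new reading comes with each control period).
- ctrl.snapshot(name): name is "scene" or "side" or "wrist"; returns the picture (400x640x3 uint8, blue, green, red); there is no depth.
- ctrl.camera_model(name): a dict with "K" (3x3 intrinsics, pixels), "rvec" (rotation vector, rad) and "tvec" (3), from world to camera coordinates, as OpenCV has them. Camera axes: x right, y down, z forward; pixel columns grow to the right and rows downward; lengths in m; the calibration is good to about 2 mm. A picture is of the moment at which its call begins: read the wrist's pose just before it. camera_model takes no time and is no camera call; for the wrist camera it gives the pose at the moment of the call.
- ctrl.close_job(): hands the job in, once; it reports no verdict.
The state is a dict: "clock": time; "joint_pos": joint angles; "qvel": joint speeds; "tau": joint torques, N m; "tool_pos": TCP position; "orientation": TCP orientation; "force": force on the tool from outside, world axes, zero at the start; "moment": the same for the moment, N m; "opening": finger opening in m.
Only numpy, scipy, OpenCV 4.12 (cv2) and the standard library are available. Lean on these libraries where they do the work, as an engineer would, in place of code of your own. Each camera call takes 0.05 s, during which the arm holds its last target.

TASK

Take the white divider off its deep sprung hook: feel for the keeper as you lift the eye up the prong, keeping the divider level, raise it just past the tip without ramming the keeper against its stop, and draw it off. Then, still level, lower it gently into the blue-ribbed slot of the clear casting tray until it stands fully home, upright, on the floor, and let go. Do not strain the stand or the tray, and leave the other things where they are.

Things in the scene. Friction and masses are not known exactly. Their poses are not given: they have to be found in the camera images.
- tab (a point): Centre of the divider's blue grip tab, 44 mm along x, 16 mm along y, 50 mm high, standing on the white panel's top edge, 35 mm from its middle towards the eye: this point is 25 mm over that edge and 105 mm over the panel's bottom edge. Axes: x along the panel towards its steel eye, z up.
- divider: The divider: white panel on edge, 160 mm long (x), 10 mm thick (y), 80 mm high (z), 0.10 to 0.21 kg, with the tab on top; origin at the middle of its bottom edge. It starts hanging by its eye, bottom edge 60 mm over the table, with 1 mm or less of play towards bumper and prong: a hard or off-centre squeeze there loads the stand, so grip lightly (25 N) until lifted clear of the trough.
- eye (a point): Centre of the level steel eye at the end of the divider: 70 mm along x from the tab centre and 28.5 mm below it. Wire 7 mm thick, hole 19 mm wide, 33 mm outside; its top is level with the panel's top edge.
- stand: Stand fixed to the table; origin on the table under the middle of the hanging divider, x towards its post, z up. Foot 250 x 110 x 12 mm (x = -70 to 180 mm). Post x = 150 to 166 mm, 262 mm high. A black bumper, face at x = 80 mm, 60 to 90 mm high, touches the panel's lower end. The divider comes off towards -x only. Delicate: forces over 15 N on any part of it bend it.
- trough (a point): Bottom of the hook's trough, where the eye rests, on the axis of the upturned prong: x = 110 mm on the stand, 133 mm high. The prong, a round 8 mm steel pin, stands up through the eye (the eye's far side is behind it). From trough to tip it is 18 to 50 mm: set differently each time and not measured. It does not move in use.
- post_top (a point): Top of the stand's post (x = 158 mm). Beside it a blue arm its top 30 mm over the prong's tip, holds the orange sprung keeper: a level disc 30 mm across, on the prong's axis, 2 mm over the tip wherever that is. The lifted eye must push it up at least 5 mm to pass the tip; it has 11 mm to a hard stop. It resists with 2.5 N at first, 4 N at the stop.
- tray: Clear casting tray fixed to the table, 178 (x) x 230 (y) x 45 mm high, walls and floor 5 mm; origin at its underside centre. Brittle: forces over 25 N on it crack it.
- slot (a point): Middle of the tray's slot, on its floor (5 mm over the table, y = 25 mm in the tray). It runs along x between end walls 168 mm apart; at each, two blue ribs 13 mm long form a groove 14 mm wide up to 28 mm over the floor, flaring to 32 mm at 41 mm. The divider fits either way round, its eye passing over the wall; fully home, its bottom edge is on the floor.
- puck_mould: small round pale-blue mould, 60 mm across, 24 mm high, lying in the tray's wider compartment; origin at its underside centre
- bucket: white mixing bucket, 104 mm across, 110 mm high; origin at its underside centre
- spray_can: spray can, 60 mm across, 170 mm high; origin at its underside centre
- resin_bottle: resin bottle, 68 mm across, 180 mm high; origin at its underside centre
- square_mould: clear square mould, 70 x 70 x 25 mm; origin at its underside centre
- round_mould: round pale-blue mould, 70 mm across, 25 mm high; origin at its underside centre
- brush: brush lying on the mat; origin at its underside
Mind the look-alikes: they are no part of the job. What is shaped like the divider but purple is not meant.

How it is judged (in metres and radians):
On the way:
1. the eye has been lifted off the hook and drawn at least 40 mm clear of it, away from the post (x of eye in the frame of stand below 0.065 m and height (world z) of eye above 0.14 m), for 0.1 s.
At the end, for the whole second after the job is handed in: The divider stands released and at rest in the tray's slot: the middle of its bottom edge within 7 mm along and 5 mm across the slot's middle, bottom edge no more than 3 mm above the tray's floor, upright and in line with the slot within 0.06 rad (x of divider in the frame of slot between -0.007 and 0.007 m and y of divider in the frame of slot between -0.005 and 0.005 m and z of divider in the frame of slot between -0.004 and 0.003 m and angle between tab's own z axis and vertical below 0.06 rad and angle between the x axis of tab and the x axis of slot, either way round below 0.06 rad and linear speed of divider below 0.02 m/s); the robot touches nothing.
It fails at once if the divider is tilted by more than 0.12 rad (7 degrees) (angle between tab's own z axis and vertical above 0.12 rad).
It fails at once if the stand, its hook or its keeper takes more than 15 N (contact force between stand and anything else above 15 N).
It fails at once if the tray takes more than 25 N (contact force between tray and anything else above 25 N).
It fails at once if another thing is moved by more than 20 mm (distance of any of puck_mould, bucket, spray_can, resin_bottle, square_mould, round_mould, brush from where it was at the start of the episode above 0.02 m).
It also fails if it takes over 64 s, if anything falls off the work surface, if the arm or the gripper's body presses on something with over 40 N, if the wrist force passes 120 N, or if a joint passes its speed limit or range.

## Working session

There is one attempt and no reset: what is moved stays moved. The work goes in short steps, Python scripts to look and compute and a shell command to move; the robot and the scene stay as the last step left them, time stands still between calls to the robot, and variables do not carry over. Pictures are saved under pics/ and viewed, and the job is handed in when it is done.

```bash
mkdir -p pics; ls
cat > h.py <<'E'
import numpy as np, cv2
from plant import ctrl
def snap(name,fn):
    im=ctrl.snapshot(name); cv2.imwrite(fn,im); return im
E
python3 - <<'E'
from h import *
print(ctrl.get_obs())
for n in ("scene","side","wrist"):
    m=ctrl.camera_model(n)
    snap(n,f"pics/{n}0.png")
    R=cv2.Rodrigues(np.array(m["rvec"],float))[0]
    print(n,m["K"],"pos",-R.T@np.array(m["tvec"]).ravel(), R[2])
E
```

```text
pics
{'clock': 0.0, 'joint_pos': array([ 8.03354460e+01,  2.05905167e+01,  6.32473130e-01, -2.16252788e-02,
       -7.01352299e+01, -1.65072919e+01]), 'qvel': array([ 0.00318101, -0.06698707, -0.03564269, -0.02034239,  0.0087871 ,
       -0.01822597]), 'tau': array([-5.39185075e-04, -5.82718170e+01,  2.93048036e+01,  6.99754804e+00,
        7.03870930e-03, -1.48589302e-04]), 'tool_pos': array([0.29755284, 0.60543853, 0.29121835]), 'orientation': array([ 1.79904794e+02, -7.01408475e-03, -2.61792050e+01]), 'force': array([ 1.06936208, -0.89796764, -0.19410007]), 'moment': array([-0.02268938, -0.03821882, -0.01994262]), 'opening': 0.08777758063837121}
scene [[435.94682324   0.         309.46717873]
 [  0.         435.94682324 196.97320475]
 [  0.           0.           1.        ]] pos [1.3994051  0.42764513 0.95536905] [-0.68356809 -0.34323668 -0.64414536]
side [[471.23485232   0.         323.41009715]
 [  0.         471.23485232 195.07031924]
 [  0.           0.           1.        ]] pos [0.46834119 1.31125181 0.97816209] [ 0.05558637 -0.85601064 -0.51396103]
wrist [[284.12979361   0.         315.2094093 ]
 [  0.         284.12979361 195.26761065]
 [  0.           0.           1.        ]] pos [0.37125101 0.56918538 0.38406751] [-0.27115017  0.13221574 -0.95341312]
```

View pics/scene0.png

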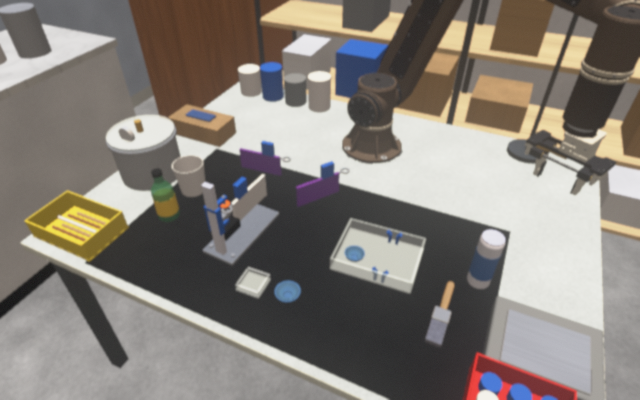

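View pics/side0.png

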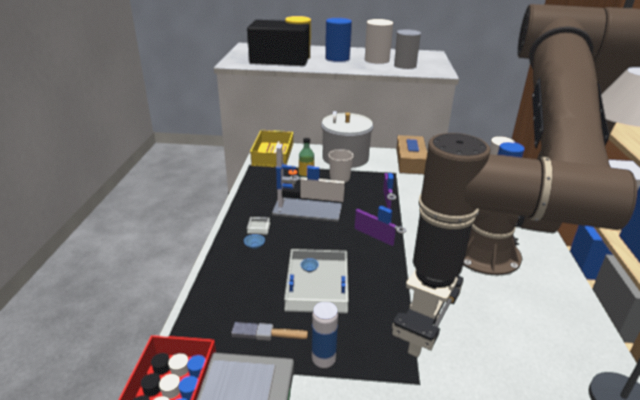

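View pics/wrist0.png

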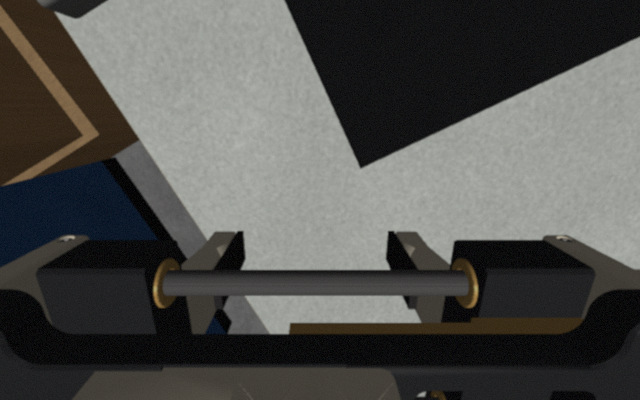

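The scene view shows three things that could be taken for the divider:
- the white panel on the stand at (250,197), with its blue tab at (240,186)
- a purple panel at (262,161), tab at (267,148)
- a purple panel at (318,188), tab at (327,170)

The white one, hanging on the stand, is the one I want. In the side view its tab is at (313,173). The tray is at scene (379,255).

Run:
```python
from h import *
a=cv2.imread("pics/scene0.png")[165:270,190:290]; b=cv2.imread("pics/side0.png")[130:225,265:355]
a=cv2.resize(a,(400,420),interpolation=cv2.INTER_CUBIC); b=cv2.resize(b,(398,420),interpolation=cv2.INTER_CUBIC)
cv2.imwrite("pics/crop0.png",np.hstack([a,b]))
a=cv2.imread("pics/scene0.png")[210:300,320:440]; b=cv2.imread("pics/side0.png")[240:320,275:360]
cv2.imwrite("pics/crop1.png",np.hstack([cv2.resize(a,(400,300),interpolation=cv2.INTER_CUBIC),cv2.resize(b,(319,300),interpolation=cv2.INTER_CUBIC)]))
```

```text
(no output)
```

View pics/crop0.png

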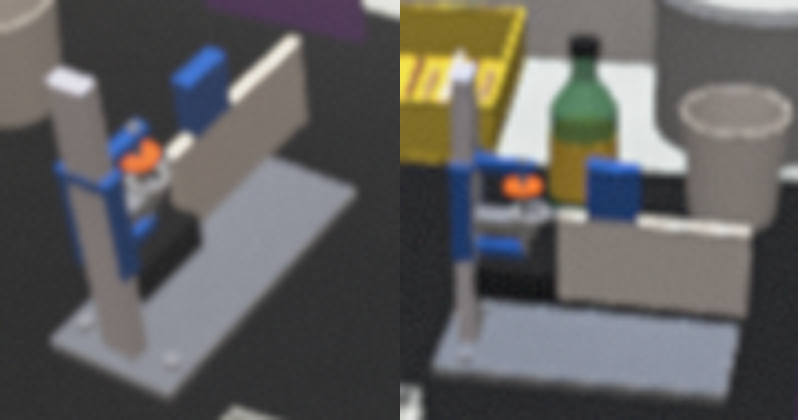

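View pics/crop1.png

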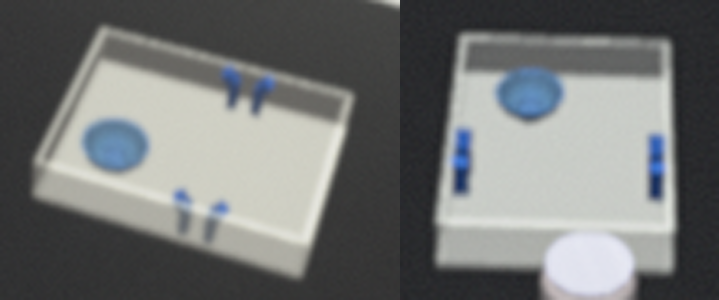

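The close crop confirms the choice: a white panel with a blue tab, an eye on the prong, an orange keeper just above it, and the post behind. Next I work out rough positions.

```bash
cat >> h.py <<'E'
def ray(m,uv):
    K=np.array(m["K"],float);R=cv2.Rodrigues(np.array(m["rvec"],float))[0];t=np.array(m["tvec"],float).ravel()
    d=R.T@np.linalg.solve(K,[uv[0],uv[1],1.]); return -R.T@t,d/np.linalg.norm(d)
def onz(m,uv,z):
    o,d=ray(m,uv); return o+d*(z-o[2])/d[2]
def tri(obs):
    A=np.zeros((3,3));b=np.zeros(3);rs=[ray(m,uv) for m,uv in obs]
    for o,d in rs:
        P=np.eye(3)-np.outer(d,d);A+=P;b+=P@o
    X=np.linalg.solve(A,b); return X,[1000*np.linalg.norm((np.eye(3)-np.outer(d,d))@(X-o)) for o,d in rs]
def proj(m,X):
    return cv2.projectPoints(np.array(X,float).reshape(-1,3),np.array(m["rvec"],float),np.array(m["tvec"],float),np.array(m["K"],float),None)[0].reshape(-1,2)
E
python3 - <<'E'
from h import *
np.set_printoptions(precision=4,suppress=True)
S=ctrl.camera_model("scene");D=ctrl.camera_model("side")
f=lambda x,y:(190+(x+.5)/4-.5,165+(y+.5)/4-.5)
g=lambda x,y:(265+(x-400+.5)*90/398-.5,130+(y+.5)*95/420-.5)
print("foot scene",[onz(S,f(*p),.012) for p in((355,188),(275,155),(52,340),(172,393))])
print("foot side",[onz(D,g(*p),.012) for p in((740,322),(727,385),(435,365),(480,300))])
print("tab",tri([(S,f(201,92)),(D,g(613,189))]))
print("keeper",tri([(S,f(140,153)),(D,g(523,185))]))
print("posttop",tri([(S,f(71,82)),(D,g(461,70))]))
print("panel far top",tri([(S,f(297,40)),(D,g(750,230))]))
fs=lambda x,y:(320+(x+.5)*.3-.5,210+(y+.5)*.3-.5)
gs=lambda x,y:(275+(x-400+.5)*85/319-.5,240+(y+.5)*80/300-.5)
print("tray rim scene",[onz(S,fs(*p),.045) for p in((105,28),(353,95),(305,242),(38,165))])
print("tray rim side",[onz(D,gs(*p),.045) for p in((462,37),(670,40),(673,228),(438,225))])
print("ribs",[onz(S,fs(*p),.046) for p in((231,73),(267,82),(181,195),(220,208))])
print("rib side",[onz(D,gs(*p),.046) for p in((462,133),(461,168),(655,139),(657,178))])
E
```

```text
foot scene [array([ 0.5068, -0.1342,  0.012 ]), array([ 0.4989, -0.2143,  0.012 ]), array([ 0.748 , -0.2561,  0.012 ]), array([ 0.7536, -0.1467,  0.012 ])]
foot side [array([ 0.4984, -0.2503,  0.012 ]), array([ 0.5048, -0.1487,  0.012 ]), array([ 0.7526, -0.1519,  0.012 ]), array([ 0.7309, -0.2612,  0.012 ])]
tab (array([ 0.6075, -0.1953,  0.1661]), [np.float64(0.9885392537476129), np.float64(0.9885392537475872)])
keeper (array([ 0.6821, -0.1974,  0.1646]), [np.float64(0.337331060134306), np.float64(0.3373310601342497)])
posttop (array([ 0.7318, -0.1999,  0.264 ]), [np.float64(1.1624176856738455), np.float64(1.1624176856739805)])
panel far top (array([ 0.4936, -0.1846,  0.1397]), [np.float64(2.1555394216761754), np.float64(2.1555394216762744)])
tray rim scene [array([0.4698, 0.102 , 0.045 ]), array([0.4587, 0.3289, 0.045 ]), array([0.6333, 0.3357, 0.045 ]), array([0.6487, 0.1136, 0.045 ])]
tray rim side [array([0.646 , 0.1091, 0.045 ]), array([0.4679, 0.0943, 0.045 ]), array([0.4574, 0.3236, 0.045 ]), array([0.6326, 0.3382, 0.045 ])]
ribs [array([0.4783, 0.2249, 0.046 ]), array([0.4757, 0.2569, 0.046 ]), array([0.6299, 0.2319, 0.046 ]), array([0.6295, 0.2648, 0.046 ])]
rib side [array([0.6288, 0.2342, 0.046 ]), array([0.624 , 0.2751, 0.046 ]), array([0.4752, 0.2255, 0.046 ]), array([0.4716, 0.2709, 0.046 ])]
```

```bash
cat >> h.py <<'E'
from scipy.spatial.transform import Rotation as Ro
def rel(p,yaw):
    o=ctrl.get_obs(); R=Ro.from_euler('xyz',o["orientation"],degrees=True); T=Ro.from_euler('xyz',[180,0,yaw],degrees=True)
    np.set_printoptions(precision=4,suppress=True)
    print("turn",(R.inv()*T).as_rotvec(),"shift",R.inv().apply(np.array(p)-o["tool_pos"]), "at",o["tool_pos"],o["orientation"],"F",o["force"],"open",o["opening"],"t",o["clock"])
E
python3 -c "
from h import *
rel([.59,-.195,.36],176.4)"
```

```text
turn [ 0.0001 -0.0018  2.7476] shift [ 0.6155  0.5895 -0.0677] at [0.2976 0.6055 0.2914] [179.9275  -0.0086 -26.1769] F [-0.6514 -1.2399 -0.524 ] open 0.08772028538684479 t 0.15
```

```bash
python3 -m creep '[[0,0,0.12,0.02,0.02,-0.03,1],[0,0,0.24,0.05,0.05,-0.068,1],[0,0,0.36,0.08,0.077,-0.068,1],[0,0,0.48,0.11,0.105,-0.068,1],[0,0,0.6,0.14,0.134,-0.068,1],[0,0,0.72,0.169,0.162,-0.068,1],[0,0,0.84,0.198,0.19,-0.068,1],[0,0,0.96,0.227,0.218,-0.068,1],[0,0,1.08,0.256,0.246,-0.068,1],[0,0,1.2,0.285,0.273,-0.068,1],[0,0,1.32,0.314,0.3,-0.068,1],[0,0,1.44,0.343,0.328,-0.068,1]]'; python3 -c "
from h import *
rel([.59,-.195,.36],176.4)"
```

```text
clock: 1.15
tool_pos: [0.4609, 0.1581, 0.3604]
orientation: [-180.0, 0.0, -109.0]
force: [0.7, 0.5, -0.1]
opening: 0.0875
turn [0.0002 0.0006 1.3021] shift [ 0.2918 -0.237   0.0003] at [0.4609 0.1581 0.3604] [-179.989     0.0292 -108.9935] F [ 0.704   0.5054 -0.1395] open 0.0874643521434434 t 1.15
```

```bash
python3 -m creep '[[0,0,0.12,0.03,-0.024,0,1],[0,0,0.24,0.06,-0.048,0,1],[0,0,0.36,0.09,-0.072,0,1],[0,0,0.48,0.12,-0.096,0,1],[0,0,0.6,0.15,-0.12,0,1],[0,0,0.72,0.18,-0.144,0,1],[0,0,0.84,0.208,-0.168,0,1],[0,0,0.96,0.236,-0.192,0,1],[0,0,1.08,0.264,-0.216,0,1],[0,0,1.2,0.292,-0.237,0,1],[0,0,1.302,0.292,-0.237,0,1],[0,0,1.302,0.292,-0.237,0,1]]'
python3 - <<'E'
from h import *
snap("wrist","pics/w1.png")
rel([.6075,-.195,.212],176.4)
import json;m=ctrl.camera_model("wrist");print({k:np.array(v).tolist() for k,v in m.items()})
E
```

```text
clock: 2.15
tool_pos: [0.5919, -0.1943, 0.3587]
orientation: [180.0, -0.1, 176.3]
force: [-0.1, 1.2, -0.2]
opening: 0.0877
turn [ 0.0002 -0.0015  0.0055] shift [-0.0161 -0.001   0.1472] at [ 0.5917 -0.1932  0.3592] [179.9888  -0.0861 176.7177] F [0.4142 0.6548 0.6722] open 0.08794088330665867 t 2.2
{'K': [[284.12979361109774, 0.0, 315.2094092985547], [0.0, 284.12979361109774, 195.2676106493621], [0.0, 0.0, 1.0]], 'rvec': [-2.112627514825851, -1.9936040541440496, -0.3065909690826221], 'tvec': [0.15867044555028043, -0.6317017506568616, 0.2754377497265654]}
```

View pics/w1.png

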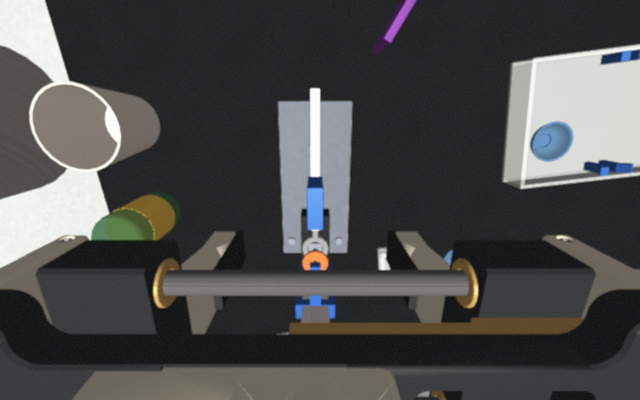

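The wrist picture shows the divider lengthwise at column 315: panel top at rows 90–178 and the tab at rows 178–228. The eye is at (315,246) and the keeper at (315,261). Next I fit lines to these.

```bash
cat > meas.py <<'E'
from h import *
import sys
def meas(im,m,z0=0.0):
    hsv=cv2.cvtColor(im,cv2.COLOR_BGR2HSV)
    wh=((hsv[...,1]<40)&(hsv[...,2]>190)).astype(np.uint8)
    bl=cv2.inRange(hsv,(100,120,90),(125,255,255))
    return hsv,wh,bl
E
python3 - <<'E'
from meas import *
im=cv2.imread("pics/w1.png");m=ctrl.camera_model("wrist")
hsv,wh,bl=meas(im,m)
pts=[]
for r in range(95,172,4):
    c=np.where(wh[r,295:335])[0]+295
    if len(c)>4: pts.append(onz(m,(c.mean(),r),.14))
pts=np.array(pts);print(len(pts)); 
vx,vy,x0,y0=cv2.fitLine(pts[:,:2].astype(np.float32),cv2.DIST_L2,0,.01,.01).ravel()
print("panel dir deg",np.degrees(np.arctan2(vy,vx)),x0,y0)
r=np.where(wh[:,315])[0]; print("white rows",r.min(),r.max(), onz(m,(315,r.min()-.5),.14))
sub=bl[150:240,295:335];ys,xs=np.where(sub);print("blue rows",ys.min()+150,ys.max()+150)
for rr in range(178,232,3):
    c=np.where(bl[rr,295:335])[0]+295
    if len(c):print(rr,c.min(),c.max(),hsv[rr,315])
print("tab top mid", onz(m,(315.2,192),.19))
print(onz(m,(315.2,178),.19),onz(m,(315.2,205),.19))
E
python3 - <<'E'
import cv2
im=cv2.imread("pics/w1.png")[80:290,260:370]
cv2.imwrite("pics/w1c.png",cv2.resize(im,None,fx=2.85*1,fy=2.85,interpolation=cv2.INTER_CUBIC))
E
```

```text
20
panel dir deg -3.565148 0.5382703 -0.19088809
white rows 88 246 [ 0.4918878  -0.18772982  0.14      ]
blue rows 179 230
181 321 321 [109 178  83]
184 308 308 [109 181  83]
187 308 322 [109 179 144]
190 307 322 [107 142 247]
193 307 322 [107 143 246]
196 307 322 [107 146 245]
199 307 322 [107 147 244]
202 307 322 [107 148 244]
205 307 322 [107 152 244]
208 307 322 [107 151 243]
211 306 323 [108 153 242]
214 307 323 [107 152 242]
217 307 323 [108 157 241]
220 307 323 [108 157 241]
223 307 323 [107 157 240]
226 307 323 [108 157 241]
229 307 322 [109  78 239]
tab top mid [ 0.58893554 -0.19317447  0.19      ]
[ 0.57508426 -0.19237192  0.19      ] [ 0.60218583 -0.1939422   0.19      ]
```

View pics/w1c.png

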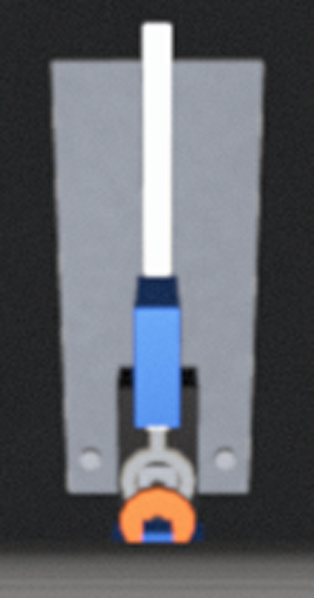

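```bash
python3 -c "
from h import *
rel([.606,-.1945,.25],176.43)"; python3 -m creep '[[0,0,0,-0.005,0,0.02,1],[0,0,0,-0.01,0,0.05,1],[0,0,0.002,-0.0144,-0.001,0.08,1],[0,0,0.002,-0.0144,-0.001,0.1,1],[0,0,0.002,-0.0144,-0.001,0.108,1],[0,0,0.002,-0.0144,-0.001,0.109,1],[0,0,0.002,-0.0144,-0.001,0.109,1],[0,0,0.002,-0.0144,-0.001,0.109,1]]'
python3 - <<'E'
from h import *
rel([.606,-.1945,.25],176.43)
m=ctrl.camera_model("wrist");snap("wrist","pics/w2.png")
np.save("m2.npy",m,allow_pickle=True)
E
```

```text
turn [ 0.0002 -0.0015  0.005 ] shift [-0.0145 -0.0005  0.1092] at [ 0.5917 -0.1932  0.3592] [179.9888  -0.0861 176.7177] F [0.4142 0.6548 0.6722] open 0.08794088330665867 t 2.2
clock: 2.87
tool_pos: [0.607, -0.1939, 0.2532]
orientation: [-180.0, 0.2, 176.7]
force: [-0.3, -0.8, 0.0]
opening: 0.0879
turn [-0.0004  0.0028  0.0051] shift [ 0.001  -0.0006  0.0032] at [ 0.607  -0.1939  0.2532] [-179.9778    0.1604  176.7206] F [-0.3094 -0.754   0.0189] open 0.08787348883232353 t 2.8667
```

View pics/w2.png

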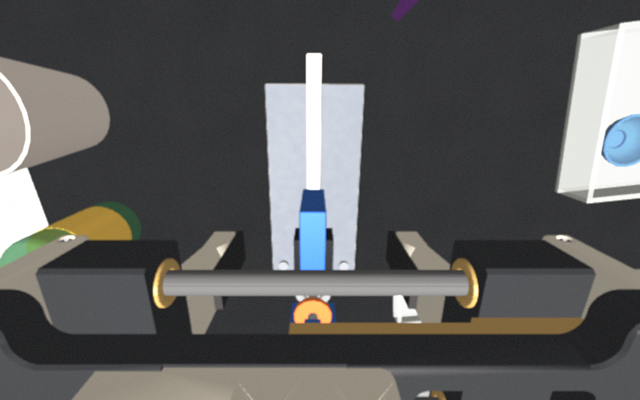

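The tab top runs down column ~312 from row 211 to behind the crossbar. Next I measure the panel and tab lines in the tool frame.

Run:
```python
from meas import *
im=cv2.imread("pics/w2.png");m=np.load("m2.npy",allow_pickle=True).item()
hsv,wh,bl=meas(im,m)
def line(rows,mask,z,lo=290,hi=335):
    P=[]
    for r in rows:
        c=np.where(mask[r,lo:hi])[0]+lo
        if len(c)>6:P.append(onz(m,((c.min()+c.max())/2,r),z))
    P=np.array(P);vx,vy,x0,y0=cv2.fitLine(P[:,:2].astype(np.float32),cv2.DIST_L2,0,.01,.01).ravel()
    print(len(P),"deg",np.degrees(np.arctan(vy/vx)),"y at .606",y0+vy/vx*(.606-x0), "width", )
line(range(60,185,3),wh,.14); 
tb=cv2.inRange(hsv,(100,90,200),(125,255,255))
line(range(215,268,3),tb,.19)
r=np.where(tb[:270,312])[0];print(r.min(),r.max(),onz(m,(312,r.min()-.5),.19),onz(m,(312,r.max()),.19))
c=np.where(tb[240])[0];c=c[(c>290)&(c<335)];print("tab width px",c.min(),c.max(),onz(m,(c.min()-.5,240),.19)-onz(m,(c.max()+.5,240),.19))
# purely from finger geometry: project finger pad midplane
o=ctrl.get_obs();R=Ro.from_euler('xyz',o["orientation"],degrees=True)
# where should a point at tab top, in tool midplane be?
for x in(-.01,0.,.01): print(proj(m,o["tool_pos"]+R.apply([x,0,o["tool_pos"][2]-.19])))
for y in(-.05,.05): print("finger",proj(m,o["tool_pos"]+R.apply([0,y,.06])))
```

```text
42 deg -3.9174044 y at .606 -0.1970101 width
18 deg -3.4543767 y at .606 -0.19596472 width
212 269 [ 0.58429883 -0.19475512  0.19      ] [ 0.62277741 -0.19711418  0.19      ]
tab width px 300 325 [-0.00090945 -0.01571872  0.        ]
[[315.4142522  260.96404495]]
[[315.41670046 246.47735362]]
[[315.41923521 231.47887936]]
finger [[231.96931443 249.09511656]]
finger [[398.86306183 249.06323979]]
```

```bash
python3 -m creep '[[0,0,0.006,0.001,-0.002,0.01,1],[0,0,0.006,0.001,-0.002,0.02,1],[0,0,0.006,0.001,-0.002,0.03,1],[0,0,0.006,0.001,-0.002,0.038,0.8],[0,0,0.006,0.001,-0.002,0.039,0.5],[0,0,0.006,0.001,-0.002,0.039,0.35],[0,0,0.006,0.001,-0.002,0.039,0.35],[0,0,0.006,0.001,-0.002,0.039,0.35],[0,0,0.006,0.001,-0.002,0.039,0.35]]'
python3 - <<'E'
from h import *
rel([.606,-.1958,.213],176.4)
m=ctrl.camera_model("wrist");snap("wrist","pics/w3.png");snap("side","pics/s3.png");im=snap("scene","pics/c3.png")
np.save("m3.npy",m,allow_pickle=True)
a=im[130:250,180:300];b=cv2.imread("pics/s3.png")[120:220,265:365]
cv2.imwrite("pics/z3.png",np.hstack([cv2.resize(a,(400,400),interpolation=2),cv2.resize(b,(400,400),interpolation=2)]))
E
```

```text
clock: 3.67
tool_pos: [0.6054, -0.1962, 0.2127]
orientation: [-180.0, 0.0, 176.3]
force: [-0.2, -0.4, 0.8]
opening: 0.0531
turn [-0.0001  0.0008 -0.0023] shift [-0.0006  0.0004 -0.0003] at [ 0.6054 -0.1962  0.2127] [-179.9963    0.0482  176.2698] F [-0.1638 -0.3763  0.7647] open 0.05309437726299327 t 3.6667
```

View pics/w3.png

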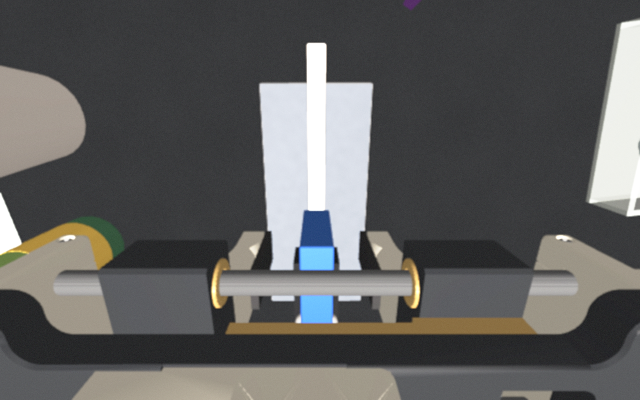

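View pics/z3.png

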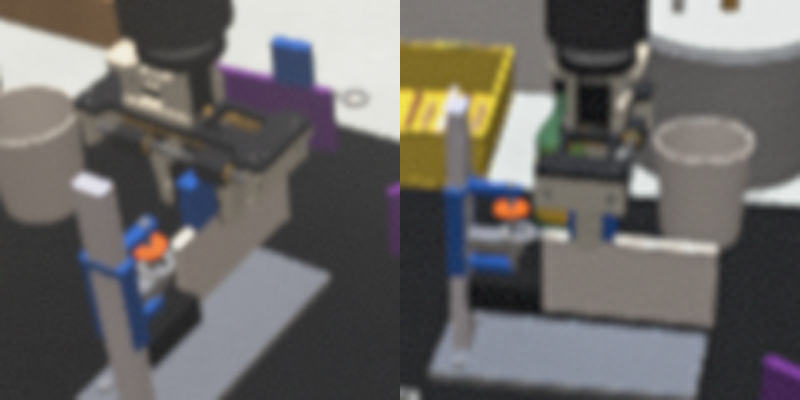

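The tab at columns 300–333 is centred between the fingers (inner edges about 270 and 363). I'll narrow the opening to check this more finely.

```bash
python3 -m creep '[[0,0,0,0,0,0,0.23],[0,0,0,0,0,0,0.23],[0,0,0,0,0,0,0.23],[0,0,0,0,0,0,0.23],[0,0,0,0,0,0,0.23]]'
python3 - <<'E'
from h import *
rel([.606,-.1958,.213],176.4)
im=snap("wrist","pics/w4.png")
cv2.imwrite("pics/w4c.png",cv2.resize(im[200:340,240:390],(750,700),interpolation=cv2.INTER_CUBIC)[:600])
E
```

```text
clock: 4.23
tool_pos: [0.6051, -0.1962, 0.2122]
orientation: [-180.0, 0.0, 176.3]
force: [-0.3, 0.0, 0.2]
opening: 0.0199
turn [-0.      0.     -0.0023] shift [-0.0009  0.0004 -0.0008] at [ 0.6051 -0.1962  0.2122] [-179.9999    0.0006  176.2662] F [-0.35    0.0162  0.156 ] open 0.01992315001675647 t 4.2333
```

View pics/w4c.png

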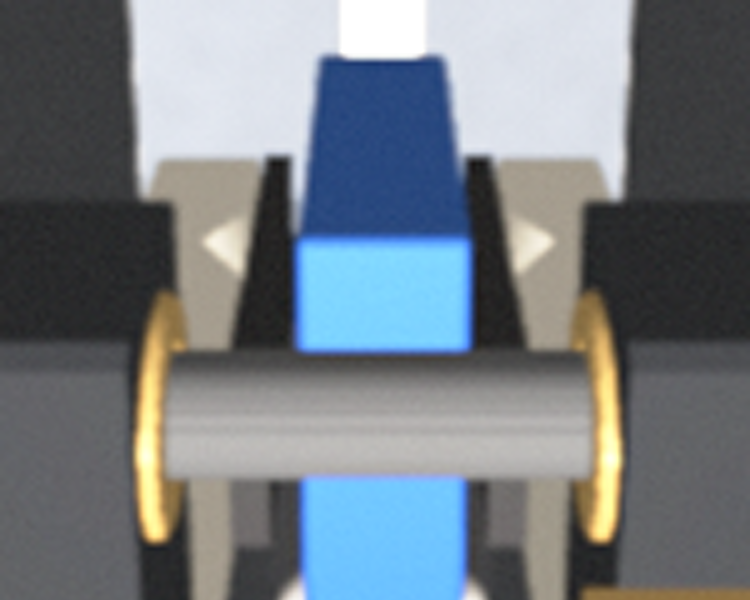

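The pad gaps are about 20 px and 12 px at 9 px/mm, so the gripper is within 0.5 mm of centre. I'll nudge it 0.4 mm towards +y and close.

```bash
python3 -m creep '[[0,0,0,0,0.0004,0,0.23],[0,0,0,0,0.0004,0,0.2],[0,0,0,0,0.0004,0,0.17],[0,0,0,0,0.0004,0,0.16],[0,0,0,0,0.0004,0,0.15],[0,0,0,0,0.0004,0,0.15]]'; python3 -c "
from h import *
rel([.606,-.1958,.213],176.4)"
```

```text
clock: 4.78
tool_pos: [0.6051, -0.1958, 0.2122]
orientation: [180.0, 0.0, 176.3]
force: [0.6, 0.9, 0.3]
opening: 0.0154
turn [ 0.      0.     -0.0023] shift [-0.0009  0.     -0.0008] at [ 0.6051 -0.1958  0.2122] [179.9974   0.0014 176.2659] F [0.5561 0.8932 0.348 ] open 0.01543854716070293 t 4.7833
```

```bash
python3 -m creep '[[0,0,0,0,0,0,0.1],[0,0,0,0,0,0,0.05],[0,0,0,0,0,0,0],[0,0,0,0,0,0,0],[0,0,0,0,0,0,0]]'; python3 -c "
from h import *
rel([.606,-.1958,.213],176.4);print(ctrl.get_obs()['moment'])"
```

```text
clock: 5.2
tool_pos: [0.6051, -0.1957, 0.2121]
orientation: [180.0, -0.0, 176.3]
force: [0.3, 0.9, 0.4]
opening: 0.0157
turn [ 0.0001 -0.     -0.0023] shift [-0.0009 -0.     -0.0009] at [ 0.6051 -0.1957  0.2121] [179.9965  -0.0006 176.2675] F [0.3149 0.9353 0.4286] open 0.01573489239040524 t 5.2
[ 0.3077 -0.1744  0.0546]
```

```bash
python3 -m creep '[[0,0,0,0,0,-0.001,0],[0,0,0,0,0,-0.002,0],[0,0,0,0,0,-0.003,0],[0,0,0,0,0,-0.004,0],[0,0,0,0,0,-0.004,0]]';python3 -c "
from h import *
rel([.606,-.1958,.213],176.4);print(ctrl.get_obs()['moment'])"; python3 -m creep '[[0,0,0,0,0,-0.001,0],[0,0,0,0,0,-0.002,0],[0,0,0,0,0,-0.003,0],[0,0,0,0,0,-0.004,0],[0,0,0,0,0,-0.004,0]]';python3 - <<'E'
from h import *
rel([.606,-.1958,.213],176.4);print(ctrl.get_obs()['moment'])
im=snap("side","pics/s5.png");w=snap("wrist","pics/w5.png")
cv2.imwrite("pics/z5.png",np.hstack([cv2.resize(im[120:220,265:365],(400,400),interpolation=2),cv2.resize(w[30:330,220:420],(267,400),interpolation=2)]))
E
```

```text
clock: 5.62
tool_pos: [0.6051, -0.1958, 0.2163]
orientation: [-180.0, -0.0, 176.3]
force: [1.1, -0.3, -2.2]
opening: 0.0159
turn [-0.     -0.     -0.0023] shift [-0.0009  0.0001  0.0033] at [ 0.6051 -0.1958  0.2163] [-179.9971   -0.0025  176.2656] F [ 1.1225 -0.2687 -2.1983] open 0.015937037084302573 t 5.6167
[ 0.1139 -0.4384  0.0296]
clock: 6.03
tool_pos: [0.6051, -0.1958, 0.2204]
orientation: [-180.0, 0.0, 176.3]
force: [1.0, 0.2, -1.2]
opening: 0.0158
turn [-0.0001  0.     -0.0023] shift [-0.0009  0.0001  0.0074] at [ 0.6051 -0.1958  0.2204] [-179.9959    0.0023  176.269 ] F [ 0.9585  0.1883 -1.1911] open 0.01581981662717628 t 6.0333
[ 0.1136 -0.3616  0.0217]
```

View pics/z5.png

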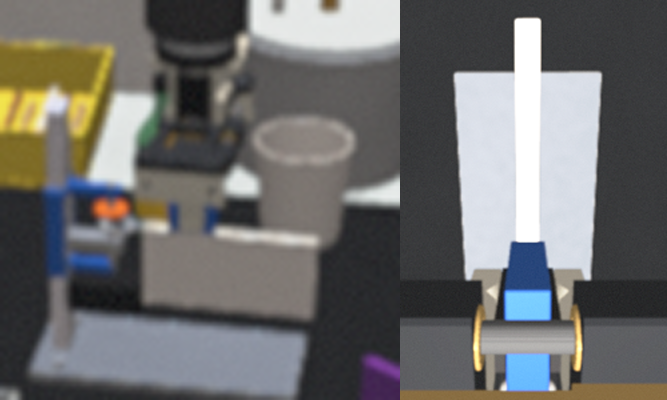

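```bash
cat > avg.py <<'E'
from h import *
F=[];M=[]
for i in range(6):
    o=ctrl.get_obs();F.append(o["force"]);M.append(o["moment"]);im=ctrl.snapshot("side") if i<5 else None
    if im is not None: last=im
np.set_printoptions(precision=3,suppress=True)
print("F",np.mean(F,0),"M",np.mean(M,0),"p",o["tool_pos"],"o",o["orientation"],"t",o["clock"],"op",o["opening"])
cv2.imwrite("pics/last.png",last)
E
python3 avg.py;  python3 -m creep '[[0,0,0,0,0,-0.001,0],[0,0,0,0,0,-0.002,0],[0,0,0,0,0,-0.003,0],[0,0,0,0,0,-0.004,0],[0,0,0,0,0,-0.004,0]]';python3 avg.py;python3 -m creep '[[0,0,0,0,0,-0.001,0],[0,0,0,0,0,-0.002,0],[0,0,0,0,0,-0.003,0],[0,0,0,0,0,-0.003,0]]';python3 avg.py
```

```text
F [0.122 0.518 0.031] M [ 0.228 -0.204  0.031] p [ 0.605 -0.196  0.22 ] o [-179.993    0.007  176.271] t 6.3833 op 0.015707909962137875
clock: 6.8
tool_pos: [0.6051, -0.1958, 0.2243]
orientation: [-180.0, -0.0, 176.3]
force: [0.0, 0.3, -1.5]
opening: 0.0158
F [ 0.311  0.217 -1.18 ] M [ 0.17  -0.402  0.021] p [ 0.605 -0.196  0.224] o [-179.998    0.009  176.265] t 7.05 op 0.015984100891253412
clock: 7.38
tool_pos: [0.6051, -0.1958, 0.2274]
orientation: [-180.0, 0.0, 176.3]
force: [-0.2, 0.5, -0.9]
opening: 0.0161
F [-0.092  0.311 -0.547] M [ 0.162 -0.287  0.028] p [ 0.605 -0.196  0.227] o [-179.995    0.005  176.27 ] t 7.6333 op 0.015683271934711227
```

```bash
for i in 1 2 ; do :; done; python3 -m creep '[[0,0,0,0,0,-0.001,0],[0,0,0,0,0,-0.002,0],[0,0,0,0,0,-0.002,0],[0,0,0,0,0,-0.002,0]]';python3 avg.py;python3 -m creep '[[0,0,0,0,0,-0.001,0],[0,0,0,0,0,-0.002,0],[0,0,0,0,0,-0.002,0],[0,0,0,0,0,-0.002,0]]';python3 avg.py;python3 -m creep '[[0,0,0,0,0,-0.001,0],[0,0,0,0,0,-0.002,0],[0,0,0,0,0,-0.002,0],[0,0,0,0,0,-0.002,0]]';python3 avg.py; python3 -c "
import cv2
cv2.imwrite('pics/z6.png',cv2.resize(cv2.imread('pics/last.png')[110:210,265:365],(600,600),interpolation=2))"
```

```text
clock: 7.97
tool_pos: [0.605, -0.1958, 0.2292]
orientation: [-180.0, -0.0, 176.3]
force: [-0.6, -0.3, -1.8]
opening: 0.0158
F [ 0.027  0.12  -1.452] M [ 0.015 -0.269  0.016] p [ 0.605 -0.196  0.229] o [-179.998   -0.011  176.265] t 8.2167 op 0.015851841914114883
clock: 8.55
tool_pos: [0.6049, -0.1957, 0.2308]
orientation: [180.0, -0.0, 176.3]
force: [0.8, -0.7, -4.2]
opening: 0.0161
F [ 0.68  -0.363 -4.514] M [-0.047 -0.213 -0.013] p [ 0.605 -0.196  0.231] o [179.996  -0.03  176.264] t 8.8 op 0.01550218440660864
clock: 9.13
tool_pos: [0.605, -0.1957, 0.2332]
orientation: [180.0, -0.0, 176.3]
force: [0.1, 0.4, -5.0]
opening: 0.016
F [ 0.112  0.157 -4.771] M [0.03  0.107 0.008] p [ 0.605 -0.196  0.233] o [179.999  -0.019 176.263] t 9.3833 op 0.01608705690364736
```

View pics/z6.png

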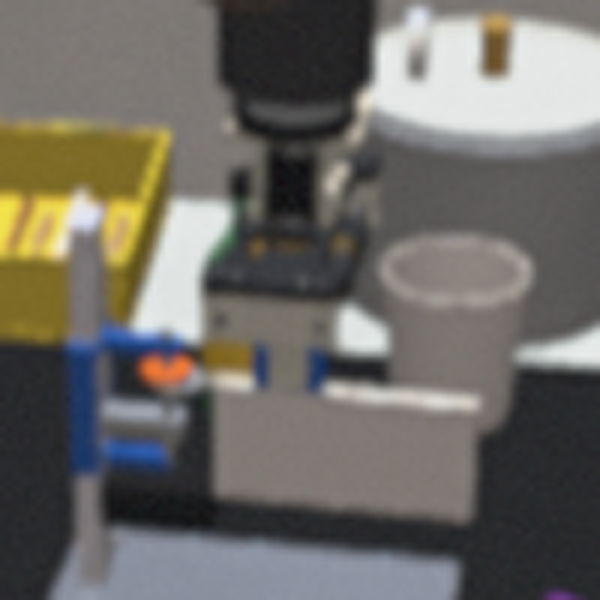

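Between z = 0.229 and 0.231 the vertical force went from about -1.4 to -4.5 N, so I take that as keeper contact at about z = 0.2298. I want about 7.5 mm past it, z = 0.2373, in small steps.

```bash
python3 -m creep '[[0,0,0,0,0,-0.001,0],[0,0,0,0,0,-0.002,0],[0,0,0,0,0,-0.002,0],[0,0,0,0,0,-0.002,0]]';python3 avg.py;python3 -m creep '[[0,0,0,0,0,-0.001,0],[0,0,0,0,0,-0.002,0],[0,0,0,0,0,-0.002,0],[0,0,0,0,0,-0.002,0]]';python3 avg.py
python3 - <<'E'
from h import *
im=snap("scene","pics/c7.png");s=cv2.imread("pics/last.png")
cv2.imwrite('pics/z7.png',np.hstack([cv2.resize(s[110:210,265:365],(400,400),interpolation=2),cv2.resize(im[160:230,190:260],(400,400),interpolation=2)]))
E
```

```text
clock: 9.72
tool_pos: [0.605, -0.1958, 0.2352]
orientation: [180.0, -0.0, 176.3]
force: [-0.5, 0.5, -5.6]
opening: 0.0159
F [-0.659  0.055 -4.868] M [0.076 0.37  0.007] p [ 0.605 -0.196  0.235] o [179.999  -0.015 176.262] t 9.9667 op 0.01589091818832469
clock: 10.3
tool_pos: [0.605, -0.1957, 0.2372]
orientation: [180.0, -0.0, 176.3]
force: [-0.6, -0.5, -6.2]
opening: 0.0156
F [-1.492  0.358 -4.998] M [0.093 0.576 0.021] p [ 0.605 -0.196  0.237] o [179.997  -0.008 176.265] t 10.55 op 0.01596864852965193
```

View pics/z7.png

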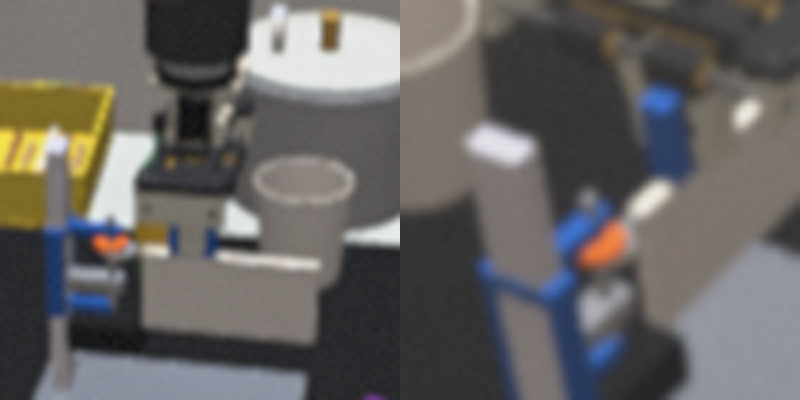

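```bash
cat > pitch.py <<'E'
from h import *
import sys
D=ctrl.camera_model("side")
a=np.radians(-3.6);n=np.array([-np.sin(a),np.cos(a),0])
def pitch(fn,top_guess):
    im=cv2.imread(fn).astype(float);g=cv2.GaussianBlur(im,(3,3),0).mean(2)
    P=[]
    for c in range(304,342,2):
        col=g[:,c]; r0=int(top_guess)
        seg=col[r0:r0+35]; d=np.diff(seg); k=int(np.argmin(d)) # bright panel -> dark below
        if 0<k<len(d)-1:
            den=d[k-1]-2*d[k]+d[k+1]; off=.5*(d[k-1]-d[k+1])/den if den else 0
            r=r0+k+.5+off
            o,dd=ray(D,(c,r)); p0=np.array([.606,-.1957,0])+n*.005
            X=o+dd*(n@(p0-o))/(n@dd); P.append(X)
    P=np.array(P);s=(P-P.mean(0));t=s[:,0]
    k=np.polyfit(P[:,0],P[:,2],1);res=P[:,2]-np.polyval(k,P[:,0]);ok=abs(res)<.003;k=np.polyfit(P[ok,0],P[ok,2],1)
    print(fn,"slope",k[0],"z bottom at tab x",np.polyval(k,.605),"res",res[ok].std(),ok.sum())
for f,g in(("pics/side0.png",183),("pics/s3.png",183),("pics/s5.png",180),("pics/last.png",175)): pitch(f,g)
E
python3 pitch.py
```

```text
pics/side0.png slope 0.006126954823388966 z bottom at tab x 0.06218806288722471 res 0.00022770172299702978 6
pics/s3.png slope 0.0015875868038020956 z bottom at tab x 0.061937251204794284 res 0.00027264609232145325 7
pics/s5.png slope 0.010501470138075729 z bottom at tab x 0.06745255575566278 res 0.0003998978064640681 11
pics/last.png slope -0.7513652689792487 z bottom at tab x 0.09199095855122219 res 0.00023286734850513913 2
```

```bash
cat > pitch.py <<'E'
from h import *
D=ctrl.camera_model("side")
a=np.radians(-3.6);n=np.array([-np.sin(a),np.cos(a),0]);p0=np.array([.606,-.1957,0])+n*.005
def pitch(fn,zb):
    g=cv2.GaussianBlur(cv2.imread(fn).astype(float),(3,3),0).mean(2);P=[]
    for x in np.arange(.505,.645,.005):
        b=p0+np.array([x-.606,np.tan(a)*(x-.606),zb]);u,v=proj(D,b)[0]
        c=int(round(u));r0=int(round(v))-5;d=np.diff(g[r0:r0+11,c]);k=int(np.argmin(d))
        if 0<k<len(d)-1:
            den=d[k-1]-2*d[k]+d[k+1];r=r0+k+.5+.5*(d[k-1]-d[k+1])/den
            o,dd=ray(D,(c,r));P.append(o+dd*(n@(p0-o))/(n@dd))
    P=np.array(P);k=np.polyfit(P[:,0],P[:,2],1)
    for _ in range(3):
        res=P[:,2]-np.polyval(k,P[:,0]);ok=abs(res)<max(.001,1.5*res.std());k=np.polyfit(P[ok,0],P[ok,2],1)
    print(fn,"slope %.4f zb %.4f res %.4f n%d/%d"%(k[0],np.polyval(k,.605),res[ok].std(),ok.sum(),len(P)))
if __name__=="__main__":
    for f,g in(("pics/side0.png",.06),("pics/s3.png",.06),("pics/s5.png",.068),("pics/last.png",.085)): pitch(f,g)
E
python3 pitch.py
```

```text
pics/side0.png slope 0.0048 zb 0.0620 res 0.0003 n29/29
pics/s3.png slope 0.0049 zb 0.0620 res 0.0003 n29/29
pics/s5.png slope 0.0073 zb 0.0674 res 0.0004 n29/29
pics/last.png slope 0.0083 zb 0.0838 res 0.0003 n29/29
```

The panel is still level (slope 0.008, unchanged within error) and the keeper is visibly raised. I'll draw off 2.5 mm first and feel for a catch on the tip.

```bash
python3 -m creep '[[0,0,0,0.001,0,0,0],[0,0,0,0.002,0,0,0],[0,0,0,0.0025,0,0,0],[0,0,0,0.0025,0,0,0]]';python3 avg.py
```

```text
clock: 10.93
tool_pos: [0.603, -0.1956, 0.2375]
orientation: [-180.0, 0.1, 176.3]
force: [1.6, -1.0, -5.7]
opening: 0.0159
F [ 2.048 -0.107 -5.304] M [ 0.015 -0.61   0.003] p [ 0.603 -0.196  0.237] o [-180.       0.019  176.266] t 11.1833 op 0.015879684023350358
```

```bash
python3 -m creep '[[0,0,0,0.0005,0,0,0],[0,0,0,0.001,0,0,0],[0,0,0,0.001,0,0,0]]';python3 avg.py; python3 pitch.py | tail -1; python3 -c "
import cv2
cv2.imwrite('pics/z8.png',cv2.resize(cv2.imread('pics/last.png')[130:210,265:365],(750,600),interpolation=2))"
```

```text
clock: 11.43
tool_pos: [0.6015, -0.1956, 0.2371]
orientation: [180.0, -0.0, 176.3]
force: [3.0, 0.7, -5.7]
opening: 0.0161
F [ 1.51   0.409 -5.25 ] M [ 0.031 -0.481  0.015] p [ 0.602 -0.196  0.237] o [180.     -0.01  176.263] t 11.6833 op 0.01597000307519265
pics/last.png slope 0.0114 zb 0.0840 res 0.0004 n29/29
```

View pics/z8.png

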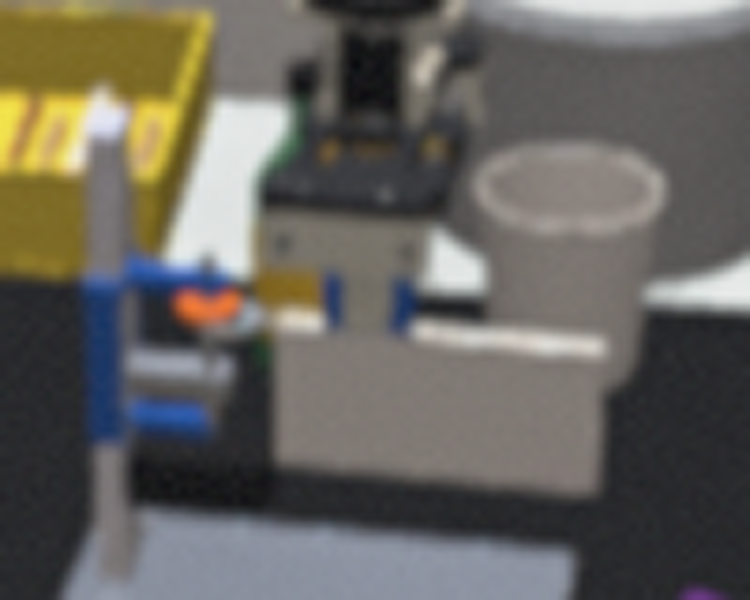

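Fx stays at about 1.5–2 N, which is keeper friction. The eye has moved 3.5 mm without catching, so I carry on.

```bash
python3 -m creep '[[0,0,0,0.001,0,0,0],[0,0,0,0.002,0,0,0],[0,0,0,0.0035,0,0,0],[0,0,0,0.005,0,0,0],[0,0,0,0.005,0,0,0]]';python3 avg.py; python3 pitch.py | tail -1;  python3 -m creep '[[0,0,0,0.001,0,0,0],[0,0,0,0.003,0,0,0],[0,0,0,0.005,0,0,0],[0,0,0,0.007,0,0,0],[0,0,0,0.009,0,0,0],[0,0,0,0.01,0,0,0],[0,0,0,0.01,0,0,0]]';python3 avg.py; python3 pitch.py | tail -1
```

```text
clock: 12.1
tool_pos: [0.5963, -0.1952, 0.2372]
orientation: [180.0, -0.0, 176.3]
force: [0.9, -0.6, -6.2]
opening: 0.016
F [ 0.617  0.238 -5.405] M [ 0.033 -0.143 -0.002] p [ 0.596 -0.195  0.237] o [179.997  -0.043 176.257] t 12.35 op 0.01569210178709122
pics/last.png slope 0.0123 zb 0.0841 res 0.0004 n29/29
clock: 12.93
tool_pos: [0.5863, -0.1945, 0.2372]
orientation: [180.0, -0.0, 176.3]
force: [2.0, -0.6, -5.1]
opening: 0.0156
F [ 0.822 -0.309 -5.236] M [ 0.054 -0.099  0.01 ] p [ 0.586 -0.195  0.237] o [179.998  -0.046 176.26 ] t 13.1833 op 0.015477386945052114
pics/last.png slope 0.0081 zb 0.0839 res 0.0004 n28/29
```

```bash
python3 -m creep '[[0,0,0,0.002,0,0,0],[0,0,0,0.005,0,0,0],[0,0,0,0.008,0,0,0],[0,0,0,0.011,0,0,0],[0,0,0,0.015,0,0,0],[0,0,0,0.022,0,0,0],[0,0,0,0.032,0,0,0],[0,0,0,0.044,0,0,0],[0,0,0,0.056,0,0,0],[0,0,0,0.06,0,0,0],[0,0,0,0.06,0,0,0]]';python3 avg.py; python3 pitch.py | tail -1;  python3 - <<'E'
from h import *
w=snap("wrist","pics/w9.png");s=cv2.imread("pics/last.png")
cv2.imwrite("pics/z9.png",np.hstack([cv2.resize(s[110:230,265:385],(400,400),interpolation=2),cv2.resize(w,(400,250))[0:250] if 0 else cv2.resize(w[0:400,120:520],(400,400))]))
E
```

```text
clock: 14.1
tool_pos: [0.5256, -0.1906, 0.2377]
orientation: [180.0, 0.0, 176.3]
force: [-0.1, -0.3, -2.2]
opening: 0.0157
F [ 0.102  0.006 -1.555] M [ 0.003 -0.228 -0.009] p [ 0.527 -0.191  0.237] o [-179.995    0.014  176.272] t 14.35 op 0.015833347466716073
pics/last.png slope -0.0262 zb 0.0823 res 0.0010 n23/28
```

View pics/z9.png

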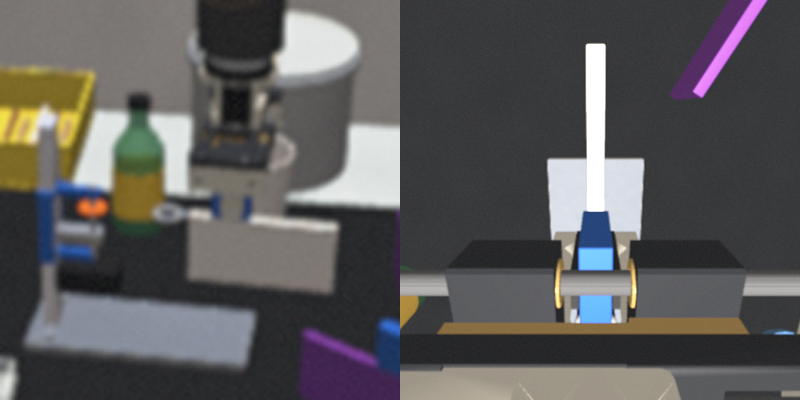

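The divider is off and hanging free, with the eye clear of the keeper in the side view. I raise it and carry it beside the tray for a look.

```bash
python3 -m creep '[[0,0,0,0,0,-0.005,0],[0,0,0,0,0,-0.015,0],[0,0,0,0,0,-0.03,0],[0,0,0,0,0,-0.045,0],[0,0,0,0,0,-0.06,0],[0,0,0,0,0,-0.075,0],[0,0,0,0,0,-0.09,0],[0,0,0,0,0,-0.105,0],[0,0,0,0,0,-0.117,0],[0,0,0,0,0,-0.123,0],[0,0,0,0,0,-0.123,0]]'; python3 -c "
from h import *
rel([.64,.13,.36],183)"
```

```text
clock: 15.32
tool_pos: [0.5274, -0.1908, 0.3624]
orientation: [-180.0, 0.2, 176.3]
force: [0.2, -0.2, -1.6]
opening: 0.0161
turn [-0.0005  0.0032 -0.1174] shift [-0.0915  0.3275  0.0026] at [ 0.5274 -0.1908  0.3624] [-179.9837    0.1873  176.2724] F [ 0.1705 -0.232  -1.5767] open 0.01607929564620929 t 15.3167
```

```bash
python3 -m creep '[[0,0,-0.005,-0.003,0.01,0,0],[0,0,-0.015,-0.009,0.03,0,0],[0,0,-0.025,-0.018,0.06,0,0],[0,0,-0.037,-0.027,0.09,0,0],[0,0,-0.05,-0.036,0.12,0,0],[0,0,-0.062,-0.045,0.15,0,0],[0,0,-0.074,-0.054,0.18,0,0],[0,0,-0.086,-0.063,0.21,0,0],[0,0,-0.098,-0.072,0.24,0,0],[0,0,-0.11,-0.081,0.27,0,0],[0,0,-0.117,-0.087,0.3,0,0],[0,0,-0.117,-0.09,0.315,0,0]]'; python3 -m creep '[[0,0,0,-0.0015,0.008,0,0],[0,0,0,-0.0015,0.012,0,0],[0,0,0,-0.0015,0.012,0,0],[0,0,0,-0.0015,0.012,0,0]]'
python3 - <<'E'
from h import *
rel([.64,.13,.36],183)
m=ctrl.camera_model("wrist");im=snap("wrist","pics/w10.png");np.save("m10.npy",m,allow_pickle=True)
snap("scene","pics/c10.png");snap("side","pics/s10.png")
E
```

```text
clock: 16.32
tool_pos: [0.6375, 0.1214, 0.3583]
orientation: [-180.0, -0.1, -176.9]
force: [0.8, -0.2, -2.0]
opening: 0.0161
clock: 16.65
tool_pos: [0.6376, 0.1292, 0.3601]
orientation: [-180.0, -0.0, -177.0]
force: [-0.2, -0.3, -1.5]
opening: 0.0158
turn [-0.0003 -0.0004 -0.0008] shift [-0.0024  0.0006  0.0001] at [0.6376 0.1292 0.3601] [-179.9849   -0.0219 -177.0466] F [-0.1879 -0.2976 -1.4694] open 0.015779441836661547 t 16.65
```

View pics/w10.png

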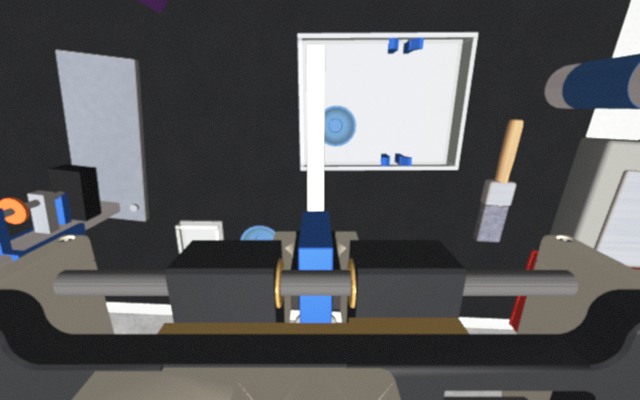

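The tray's rim corners are at about (298,34), (477,34), (459,169) and (301,170). The rib pairs are at (405,45) and (396,160). I'll zoom in and measure.

Run:
```python
from h import *
im=cv2.imread("pics/w10.png")
a=cv2.resize(im[25:185,285:485],(800,640),interpolation=2)[:600]
cv2.imwrite("pics/w10c.png",a)
m=np.load("m10.npy",allow_pickle=True).item()
hsv=cv2.cvtColor(im,cv2.COLOR_BGR2HSV);bl=cv2.inRange(hsv,(105,120,60),(125,255,255));bl[:,:370]=0;bl[:,440:]=0;bl[190:]=0
n,l,st,c=cv2.connectedComponentsWithStats(bl)
for i in range(1,n):
    if st[i,4]>8: print(st[i],c[i],onz(m,c[i],.046))
print([onz(m,p,.045) for p in((298,33.5),(477.5,33),(459,170),(301,171))])
```

```text
[389  38  10  15 121] [392.85950413  44.39669421] [0.47576542 0.22075312 0.046     ]
[404  38  20  15 195] [413.53333333  44.31794872] [0.47432057 0.24729287 0.046     ]
[381 155   9  11  84] [384.72619048 160.20238095] [0.6258572  0.22901764 0.046     ]
[396 155  15  11 126] [403.00793651 160.19047619] [0.62449519 0.25540449 0.046     ]
[array([0.46931682, 0.0984481 , 0.045     ]), array([0.45708644, 0.32706654, 0.045     ]), array([0.63490119, 0.33969363, 0.045     ]), array([0.64816807, 0.10869897, 0.045     ])]
```

View pics/w10c.png

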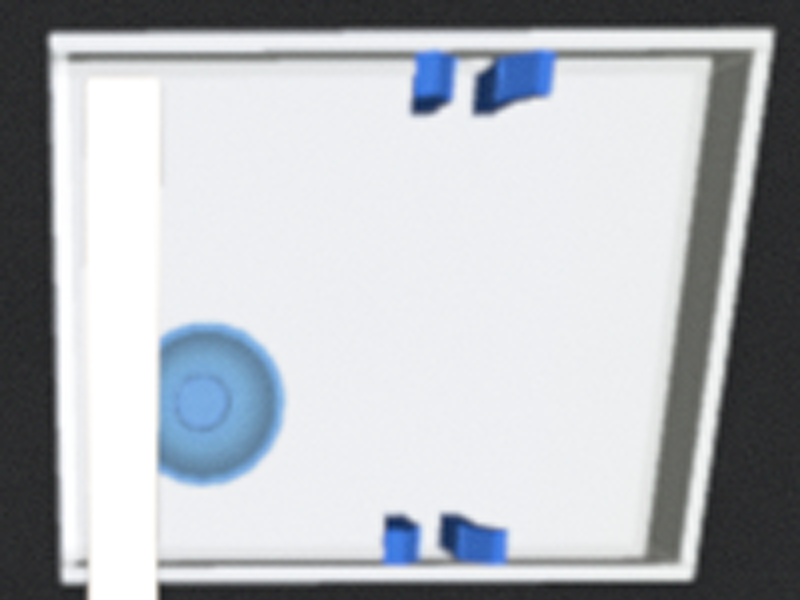

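Run:
```python
from h import *
m=np.load("m10.npy",allow_pickle=True).item()
np.set_printoptions(precision=4,suppress=True)
q=lambda x,y:(285+(x+.5)/4-.5,25+(y+.5)/4-.5)
yaw=np.radians(3.4);ex=np.array([np.cos(yaw),np.sin(yaw)]);ey=np.array([-ex[1],ex[0]]);c=np.array([.5509,.2434])
for n,p,z in(("farL inner",(454,75),.033),("farR foot",(475,112),.005),("nearL inner",(418,540),.033),("nearR foot",(441,517),.005),("farR top outer",(554,75),.046),("nearR top outer",(506,545),.046),("farL foot outer",(412,112),.005),("nearL top outer",(385,545),.046),("near L foot outer",(385,517),.005)):
    X=onz(m,q(*p),z);d=X[:2]-c;print(n,X,"slot",d@ex,d@ey)
```

```text
farL inner [0.4716 0.2306 0.033 ] slot -0.07987484614903712 -0.008047005231883179
farR foot [0.4774 0.2468 0.005 ] slot -0.07314519983259332 0.007763829177524463
nearL inner [0.6269 0.2388 0.033 ] slot 0.07559102770736074 -0.009110593775681887
nearR foot [0.6221 0.2543 0.005 ] slot 0.07168159085070762 0.006643483244392952
farR top outer [0.4726 0.2594 0.046 ] slot -0.07719943011069372 0.020646949478258705
nearR top outer [0.6249 0.2673 0.046 ] slot 0.07527655159218405 0.019443467245143762
farL foot outer [0.4786 0.2244 0.005 ] slot -0.07333349205199305 -0.014708379661838385
nearL top outer [0.6271 0.2236 0.046 ] slot 0.07490782584818714 -0.02430849086874281
near L foot outer [0.6232 0.2322 0.005 ] slot 0.07149521906277284 -0.015480033092443493
```

```bash
python3 - <<'E'
from h import *
im=cv2.imread("pics/w10.png");m=np.load("m10.npy",allow_pickle=True).item()
hsv=cv2.cvtColor(im,cv2.COLOR_BGR2HSV)
tp=np.array([.6376,.1292,.3601]);R=Ro.from_euler('xyz',[180,0,-177.047],degrees=True)
w=(im.min(2)>247).astype(np.uint8)
# edge rows
g=cv2.cvtColor(im,cv2.COLOR_BGR2GRAY)
print([ (r,int(g[r,315])) for r in range(36,52)])
P=[]
for r in range(175,208,2):
    c=np.where(g[r,300:335]>200)[0]+300
    if len(c): P.append(R.inv().apply(onz(m,((c.min()+c.max())/2,r),.288)-tp))
P=np.array(P);k=np.polyfit(P[:,0],P[:,1],1);print("panel in tool: yaw deg",np.degrees(np.arctan(k[0])),"y0",k[1])
for r in range(60,170,20):
    c=np.where(w[r,296:336])[0]+296;print(r,c.min(),c.max(),R.inv().apply(onz(m,((c.min()+c.max())/2,r),.288)-tp))
for r in(43,43.5,44): print("end",R.inv().apply(onz(m,(315,r),.288)-tp))
tb=cv2.inRange(hsv,(100,90,200),(125,255,255));rr=np.where(tb[:300,315])[0];rr=rr[rr>200];print(rr.min(),R.inv().apply(onz(m,(315,rr.min()-.5),.338)-tp))
E
python3 -c "
import cv2
im=cv2.imread('pics/w10.png')[30:300,270:360];cv2.imwrite('pics/w10d.png',cv2.resize(im,(200,600),interpolation=2))
s=cv2.imread('pics/s10.png')[100:300,220:420];cv2.imwrite('pics/s10c.png',cv2.resize(s,(600,600),interpolation=2))"
```

```text
[(36, 238), (37, 220), (38, 140), (39, 130), (40, 188), (41, 226), (42, 228), (43, 228), (44, 243), (45, 255), (46, 255), (47, 255), (48, 255), (49, 255), (50, 255), (51, 255)]
panel in tool: yaw deg 0.047065609067994604 y0 -0.0003537607099499731
60 300 323 [ 0.10492238 -0.00211874  0.0721    ]
80 300 323 [ 0.09508907 -0.00216328  0.0721    ]
100 300 323 [ 0.08486058 -0.00220961  0.0721    ]
120 301 323 [ 0.07421245 -0.00197712  0.0721    ]
140 301 323 [ 0.06311866 -0.0020215   0.0721    ]
160 301 322 [ 0.05155062 -0.00236049  0.0721    ]
end [ 0.11298578 -0.00026095  0.0721    ]
end [ 0.11275231 -0.00026114  0.0721    ]
end [ 0.11251862 -0.00026133  0.0721    ]
248 [ 0.02103495 -0.00030834  0.0221    ]
```

View pics/s10c.png

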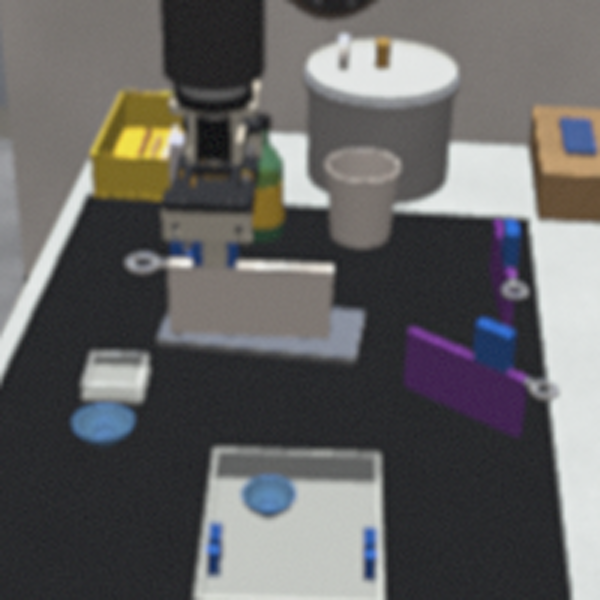

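Run:
```python
from h import *
m=np.load("m10.npy",allow_pickle=True).item();D=ctrl.camera_model("side")
print("can base edge w",onz(m,(547,85),0.0),"side top",onz(D,(324.5,312),.17),"side bottom",onz(D,(325,363),0.0))
rel([.5838,.2446,.26],-176.8)
```

```text
can base edge w [0.50902699 0.46806617 0.        ] side top [0.51134812 0.50010036 0.17      ] side bottom [ 5.05632737e-01  5.06552711e-01 -1.11022302e-16]
turn [ 0.0001  0.0004 -0.0052] shift [0.0481 0.1184 0.1006] at [0.6378 0.1288 0.3606] [ 179.9924    0.0246 -177.0995] F [ 0.0604 -0.3705 -1.7959] open 0.01611640296247105 t 16.8
```

```bash
python3 -m creep '[[0,0,0,0.004,0.01,0,0],[0,0,-0.004,0.012,0.03,0,0],[0,0,-0.004,0.022,0.055,0,0],[0,0,-0.004,0.032,0.08,0.005,0],[0,0,-0.004,0.042,0.103,0.015,0],[0,0,-0.004,0.048,0.1165,0.03,0],[0,0,-0.004,0.048,0.1184,0.05,0],[0,0,-0.004,0.048,0.1184,0.07,0],[0,0,-0.004,0.048,0.1184,0.085,0],[0,0,-0.004,0.048,0.1184,0.097,0],[0,0,-0.004,0.048,0.1184,0.1,0],[0,0,-0.004,0.048,0.1184,0.1,0]]';python3 - <<'E'
from h import *
ctrl.snapshot("side")
rel([.5838,.2446,.26],-176.8)
m=ctrl.camera_model("wrist");im=snap("wrist","pics/w11.png");np.save("m11.npy",m,allow_pickle=True)
s=snap("side","pics/s11.png");c=snap("scene","pics/c11.png")
cv2.imwrite("pics/z11.png",np.hstack([cv2.resize(s[180:330,250:400],(400,400),interpolation=2),cv2.resize(c[160:310,310:460],(400,400),interpolation=2)]))
E
```

```text
clock: 17.8
tool_pos: [0.5837, 0.2453, 0.2596]
orientation: [-180.0, -0.1, -176.8]
force: [-0.3, 0.5, -1.1]
opening: 0.0162
turn [-0.0001  0.0004 -0.0003] shift [ 0.0004 -0.0009  0.0006] at [0.5842 0.2455 0.2606] [-179.9953    0.0228 -176.8177] F [-0.0006 -0.0312 -1.9528] open 0.015718179458951546 t 17.85
```

View pics/w11.png

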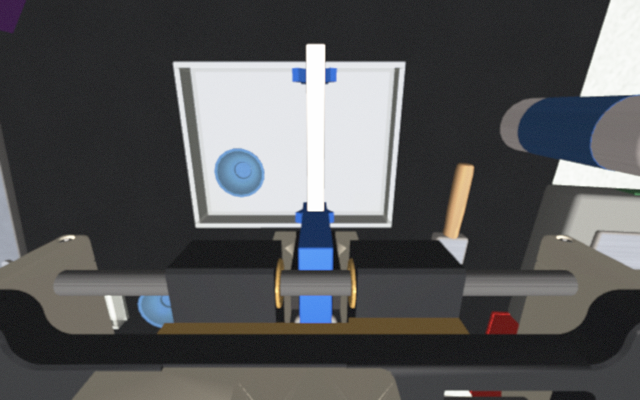

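View pics/z11.png

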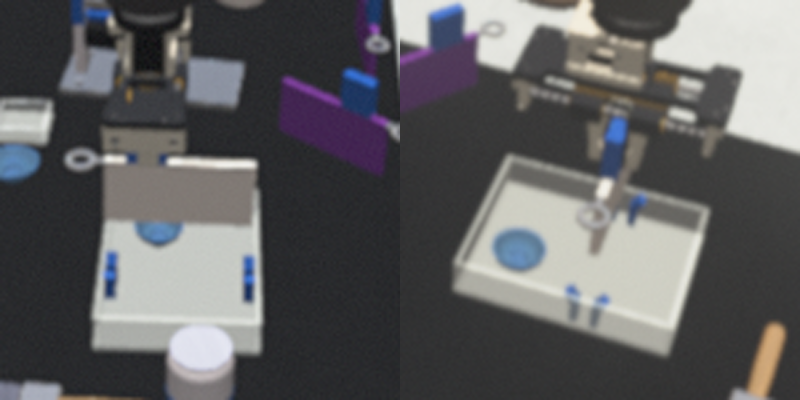

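Run:
```python
from h import *
im=cv2.imread("pics/w11.png");m=np.load("m11.npy",allow_pickle=True).item()
tp=np.array([.5842,.2455,.2606]);R=Ro.from_euler('xyz',[180,0,-176.82],degrees=True)
T=lambda uv,z:R.inv().apply(onz(m,uv,z)-tp)
g=cv2.cvtColor(im,cv2.COLOR_BGR2GRAY).astype(float)
for c in(220,260,350,380):
    d=np.diff(g[:,c]);a=50+np.argmax(d[50:75]);b=215+np.argmin(d[215:236]);A=T((c,a+.5),.045);B=T((c,b+.5),.045);print(c,a,b,A,B,"mid",(A+B)/2)
hsv=cv2.cvtColor(im,cv2.COLOR_BGR2HSV);bl=cv2.inRange(hsv,(105,120,60),(125,255,255))
for r0,r1 in((64,90),(206,226)):
    s=bl[r0:r1,270:360];ys,xs=np.where(s);
    for r in range(r0,r1,3):
        c=np.where(bl[r,270:360])[0]+270
        if len(c):print(r,c.min(),c.max(),"mid y",T(((c.min()+c.max())/2,r),.046)[1])
print("panel end",[ (r,int(g[r,315])) for r in range(40,50)],T((315,44),.2606-.072))
for r in(100,150,190):
    c=np.where(im[r,296:336].min(1)>247)[0]+296;print(r,c.min(),c.max(),T(((c.min()+c.max())/2,r),.2606-.072))
```

```text
220 61 227 [ 0.12349338 -0.09445059  0.2156    ] [-0.05539062 -0.1126339   0.2156    ] mid [ 0.03405138 -0.10354225  0.2156    ]
260 61 227 [ 0.12347413 -0.05483096  0.2156    ] [-0.05542131 -0.06541519  0.2156    ] mid [ 0.03402641 -0.06012308  0.2156    ]
350 61 227 [0.12343081 0.03432373 0.2156    ] [-0.05549037  0.04084186  0.2156    ] mid [0.03397022 0.03758279 0.2156    ]
380 61 227 [0.12341636 0.0640452  0.2156    ] [-0.0555134   0.07626548  0.2156    ] mid [0.03395148 0.07015534 0.2156    ]
70 292 335 mid y -0.0018481413912887436
73 293 335 mid y -0.0013553198321898231
76 293 335 mid y -0.0013603357695038624
79 293 335 mid y -0.0013653813915939044
82 302 327 mid y -0.0008667388008284973
206 304 325 mid y -0.0010361411889451934
209 303 326 mid y -0.001040828544215012
212 297 332 mid y -0.00104554782825187
215 296 333 mid y -0.001050299368403552
218 295 333 mid y -0.0016371080388316805
221 296 333 mid y -0.0010599005489702396
224 302 328 mid y -0.0004787063780297666
panel end [(40, 39), (41, 40), (42, 44), (43, 103), (44, 212), (45, 255), (46, 255), (47, 254), (48, 254), (49, 254)] [ 0.11248503 -0.00029715  0.072     ]
100 307 323 [ 0.08484874 -0.00031777  0.072     ]
150 308 322 [ 0.05739933 -0.00033826  0.072     ]
190 308 322 [ 0.03325076 -0.00035628  0.072     ]
```

The slot middle lies (+0.8, -0.9) mm from the divider in the tool axes, and they are parallel. I apply the shift and lower to the rib tops.

```bash
python3 -m creep '[[0,0,0,0.0008,-0.0009,0.004,0],[0,0,0,0.0008,-0.0009,0.012,0],[0,0,0,0.0008,-0.0009,0.022,0],[0,0,0,0.0008,-0.0009,0.032,0],[0,0,0,0.0008,-0.0009,0.041,0],[0,0,0,0.0008,-0.0009,0.048,0],[0,0,0,0.0008,-0.0009,0.053,0],[0,0,0,0.0008,-0.0009,0.055,0],[0,0,0,0.0008,-0.0009,0.055,0]]';python3 avg.py;python3 -m creep '[[0,0,0,0,0,0.002,0],[0,0,0,0,0,0.004,0],[0,0,0,0,0,0.006,0],[0,0,0,0,0,0.008,0],[0,0,0,0,0,0.01,0],[0,0,0,0,0,0.012,0],[0,0,0,0,0,0.014,0],[0,0,0,0,0,0.014,0],[0,0,0,0,0,0.014,0]]';python3 avg.py
```

```text
clock: 18.75
tool_pos: [0.5831, 0.2446, 0.2044]
orientation: [-180.0, -0.0, -176.8]
force: [0.0, -0.3, -1.5]
opening: 0.0156
F [ 0.218 -0.031 -1.193] M [ 0.036 -0.183 -0.005] p [0.583 0.245 0.206] o [ 179.97     0.046 -176.802] t 19.0 op 0.01565219092936342
clock: 19.75
tool_pos: [0.5832, 0.2446, 0.191]
orientation: [-180.0, -0.0, -176.8]
force: [-0.1, 0.5, -1.7]
opening: 0.0158
F [ 0.398 -0.095 -1.458] M [ 0.044 -0.196 -0.004] p [0.583 0.245 0.191] o [ 179.993    0.01  -176.802] t 20.0 op 0.015884403253256716
```

Run:
```python
from h import *
im=snap("wrist","pics/w12.png");s=snap("side","pics/s12.png");c=snap("scene","pics/c12.png")
cv2.imwrite("pics/z12.png",np.hstack([cv2.resize(s[200:320,260:380],(400,400),interpolation=2),cv2.resize(im[20:250,200:430],(400,400),interpolation=2)]))
```

```text
(no output)
```

View pics/z12.png

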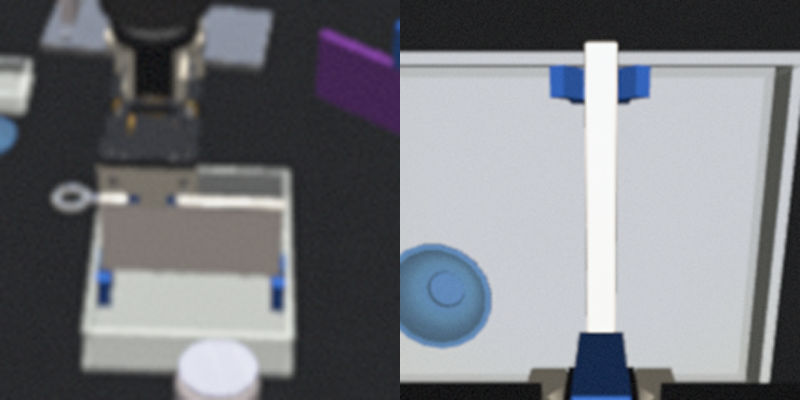

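The panel is centred between the far ribs (rib extent 550–650, panel 585–617 in the crop). I keep lowering.

```bash
python3 -m creep '[[0,0,0,0,0,0.002,0],[0,0,0,0,0,0.004,0],[0,0,0,0,0,0.006,0],[0,0,0,0,0,0.008,0],[0,0,0,0,0,0.01,0],[0,0,0,0,0,0.01,0]]';python3 avg.py;python3 -m creep '[[0,0,0,0,0,0.002,0],[0,0,0,0,0,0.004,0],[0,0,0,0,0,0.006,0],[0,0,0,0,0,0.008,0],[0,0,0,0,0,0.01,0],[0,0,0,0,0,0.012,0],[0,0,0,0,0,0.012,0]]';python3 avg.py;python3 -m creep '[[0,0,0,0,0,0.001,0],[0,0,0,0,0,0.002,0],[0,0,0,0,0,0.003,0],[0,0,0,0,0,0.004,0],[0,0,0,0,0,0.004,0]]';python3 avg.py
```

```text
clock: 20.65
tool_pos: [0.583, 0.2446, 0.1805]
orientation: [-180.0, -0.0, -176.8]
force: [0.2, 0.2, -1.6]
opening: 0.016
F [ 0.506 -0.107 -1.587] M [ 0.025 -0.182  0.002] p [0.583 0.245 0.181] o [ 179.995    0.009 -176.803] t 20.9 op 0.01610226330201946
clock: 21.48
tool_pos: [0.583, 0.2445, 0.1686]
orientation: [-180.0, -0.0, -176.8]
force: [-0.4, -0.1, -1.7]
opening: 0.0158
F [-0.396  0.117 -1.567] M [ 0.043 -0.189 -0.028] p [0.583 0.245 0.169] o [ 179.993    0.014 -176.803] t 21.7333 op 0.01601418860469795
clock: 22.15
tool_pos: [0.583, 0.2446, 0.1648]
orientation: [-180.0, -0.0, -176.8]
force: [0.4, -0.9, -1.9]
opening: 0.0161
F [-0.053  0.151 -1.568] M [ 0.02  -0.204 -0.001] p [0.583 0.245 0.165] o [ 179.998    0.004 -176.804] t 22.4 op 0.01601068891647929
```

```bash
python3 -m creep '[[0,0,0,0,0,0.001,0],[0,0,0,0,0,0.002,0],[0,0,0,0,0,0.003,0],[0,0,0,0,0,0.003,0]]';python3 avg.py;python3 -m creep '[[0,0,0,0,0,0.001,0],[0,0,0,0,0,0.002,0],[0,0,0,0,0,0.002,0]]';python3 avg.py;python3 -m creep '[[0,0,0,0,0,0.0005,0],[0,0,0,0,0,0.001,0],[0,0,0,0,0,0.001,0]]';python3 avg.py
```

```text
clock: 22.73
tool_pos: [0.5831, 0.2446, 0.1619]
orientation: [-180.0, -0.0, -176.8]
force: [-0.9, 0.3, -0.9]
opening: 0.0155
F [-0.157 -0.143 -1.532] M [ 0.031 -0.186 -0.007] p [0.583 0.245 0.162] o [ 179.998    0.003 -176.802] t 22.9833 op 0.01604817865870678
clock: 23.23
tool_pos: [0.5831, 0.2446, 0.1599]
orientation: [-180.0, -0.0, -176.8]
force: [-0.3, 0.5, -1.8]
opening: 0.0158
F [-0.196  0.052 -1.741] M [ 0.048 -0.16  -0.016] p [0.583 0.245 0.16 ] o [ 179.999    0.003 -176.801] t 23.4833 op 0.015697450082843175
clock: 23.73
tool_pos: [0.5831, 0.2447, 0.159]
orientation: [-180.0, -0.0, -176.8]
force: [-0.5, 0.2, -2.2]
opening: 0.0155
F [ 0.323 -0.059 -1.417] M [ 0.041 -0.148  0.02 ] p [0.583 0.245 0.159] o [-179.998   -0.    -176.803] t 23.9833 op 0.0159545146045858
```

No contact yet at 0.159; the floor is expected at about 0.157.

```bash
python3 -m creep '[[0,0,0,0,0,0.0005,0],[0,0,0,0,0,0.001,0],[0,0,0,0,0,0.001,0]]';python3 avg.py;python3 -m creep '[[0,0,0,0,0,0.0005,0],[0,0,0,0,0,0.0005,0],[0,0,0,0,0,0.0005,0]]';python3 avg.py;python3 -m creep '[[0,0,0,0,0,0.0005,0],[0,0,0,0,0,0.0005,0],[0,0,0,0,0,0.0005,0]]';python3 avg.py
```

```text
clock: 24.23
tool_pos: [0.5834, 0.2448, 0.1586]
orientation: [180.0, 0.0, -176.8]
force: [-0.1, -0.8, 1.4]
opening: 0.0164
F [ 0.233 -0.337  2.819] M [-0.07   0.138  0.014] p [0.583 0.245 0.159] o [ 179.987    0.04  -176.794] t 24.4833 op 0.016018321718067618
clock: 24.73
tool_pos: [0.5838, 0.2448, 0.1582]
orientation: [180.0, 0.1, -176.8]
force: [1.7, -1.4, 4.4]
opening: 0.016
F [ 1.785 -1.031  5.189] M [-0.252 -0.364  0.038] p [0.584 0.245 0.158] o [ 179.979    0.077 -176.789] t 24.9833 op 0.016109777528822446
clock: 25.23
tool_pos: [0.584, 0.2449, 0.1579]
orientation: [180.0, 0.1, -176.8]
force: [2.9, -0.9, 6.0]
opening: 0.0161
F [ 2.505 -0.967  5.563] M [-0.37  -0.561  0.074] p [0.584 0.245 0.158] o [ 179.972    0.107 -176.781] t 25.4833 op 0.015961187737854824
```

Contact came at about TCP z = 0.1588, and the tray now carries about 7 N. I ease off 0.5 mm and look before releasing.

```bash
python3 -m creep '[[0,0,0,0,0,-0.0005,0],[0,0,0,0,0,-0.0006,0],[0,0,0,0,0,-0.0006,0]]';python3 avg.py;python3 - <<'E'
from h import *
im=snap("wrist","pics/w13.png");s=cv2.imread("pics/last.png");c=snap("scene","pics/c13.png")
cv2.imwrite("pics/z13.png",np.hstack([cv2.resize(s[200:320,260:380],(400,400),interpolation=2),cv2.resize(im[20:250,200:430],(400,400),interpolation=2)]))
cv2.imwrite("pics/z13b.png",cv2.resize(c[180:300,310:450],(700,600),interpolation=2))
E
```

```text
clock: 25.73
tool_pos: [0.5835, 0.2448, 0.1579]
orientation: [180.0, 0.0, -176.8]
force: [0.9, -0.8, 2.9]
opening: 0.016
F [2.464 0.193 3.505] M [ 0.011 -0.84   0.004] p [0.583 0.245 0.158] o [ 179.984    0.032 -176.796] t 25.9833 op 0.01595485713629942
```

View pics/z13.png

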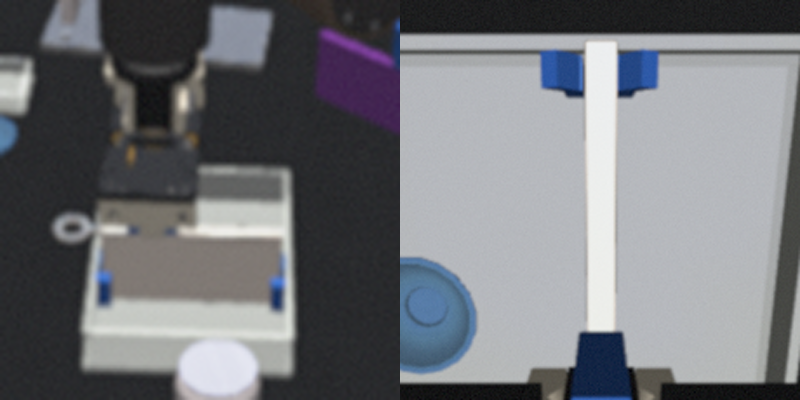

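View pics/z13b.png

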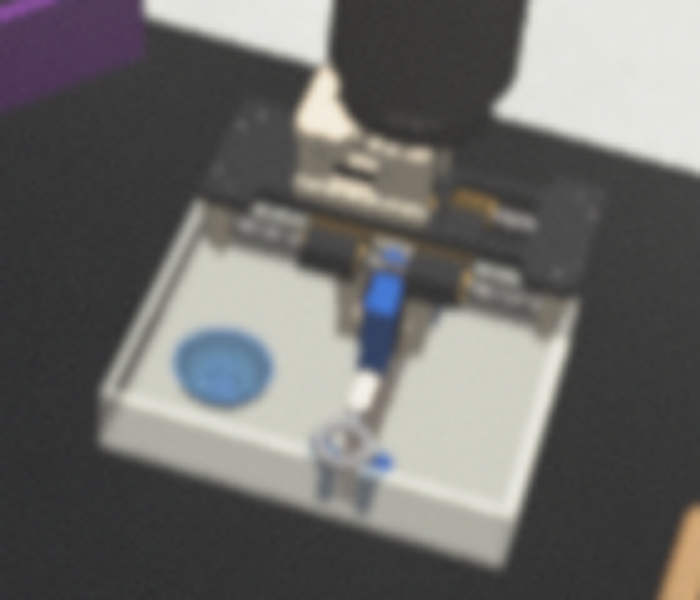

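The divider is level, sits between both rib pairs and is on the floor. I release with a small opening first.

```bash
python3 -m creep '[[0,0,0,0,0,0,0.18],[0,0,0,0,0,0,0.2],[0,0,0,0,0,0,0.22],[0,0,0,0,0,0,0.25],[0,0,0,0,0,0,0.3],[0,0,0,0,0,0,0.3],[0,0,0,0,0,0,0.3]]';python3 avg.py;python3 - <<'E'
from h import *
im=snap("wrist","pics/w14.png");s=cv2.imread("pics/last.png")
cv2.imwrite("pics/z14.png",np.hstack([cv2.resize(s[200:320,260:380],(400,400),interpolation=2),cv2.resize(im[20:350,150:480],(400,400),interpolation=2)]))
E
```

```text
clock: 26.67
tool_pos: [0.583, 0.2446, 0.1575]
orientation: [-180.0, -0.0, -176.8]
force: [-0.1, 0.9, 0.4]
opening: 0.026
F [-0.054 -0.     0.264] M [ 0.022 -0.16   0.001] p [0.583 0.245 0.158] o [ 180.      -0.001 -176.802] t 26.9167 op 0.026175206317782716
```

View pics/z14.png

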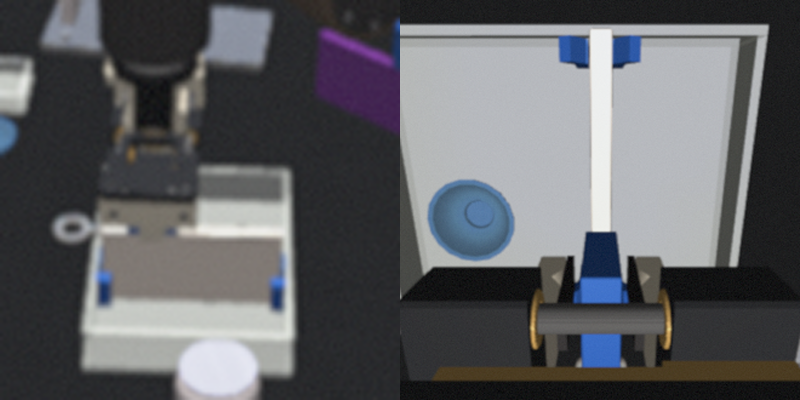

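It stayed put. I open fully and retreat straight up.

```bash
python3 -m creep '[[0,0,0,0,0,0,0.45],[0,0,0,0,0,0,0.6],[0,0,0,0,0,0,0.6],[0,0,0,0,0,-0.005,0.6],[0,0,0,0,0,-0.015,0.6],[0,0,0,0,0,-0.03,0.6],[0,0,0,0,0,-0.05,0.6],[0,0,0,0,0,-0.075,0.6],[0,0,0,0,0,-0.1,0.6],[0,0,0,0,0,-0.13,0.6],[0,0,0,0,0,-0.16,0.6],[0,0,0,0,0,-0.19,0.6]]'; python3 -m creep '[[0,0,0,-0.02,-0.03,-0.01,0.6],[0,0,0,-0.05,-0.06,-0.02,0.6],[0,0,0,-0.07,-0.09,-0.02,0.6],[0,0,0,-0.08,-0.11,-0.02,0.6],[0,0,0,-0.08,-0.115,-0.02,0.6],[0,0,0,-0.08,-0.115,-0.02,0.6]]';python3 - <<'E'
from h import *
m=ctrl.camera_model("wrist");im=snap("wrist","pics/w15.png");np.save("m15.npy",m,allow_pickle=True)
s=snap("side","pics/s15.png");c=snap("scene","pics/c15.png")
cv2.imwrite("pics/z15.png",np.hstack([cv2.resize(s[210:320,270:380],(400,400),interpolation=2),cv2.resize(c[180:300,320:440],(400,400),interpolation=2)]))
E
```

```text
clock: 27.97
tool_pos: [0.583, 0.2444, 0.3506]
orientation: [180.0, 0.1, -176.8]
force: [0.3, 0.0, 0.2]
opening: 0.0522
clock: 28.47
tool_pos: [0.6698, 0.1324, 0.3683]
orientation: [-180.0, 0.0, -177.0]
force: [0.2, 0.8, -0.2]
opening: 0.053
```

View pics/w15.png

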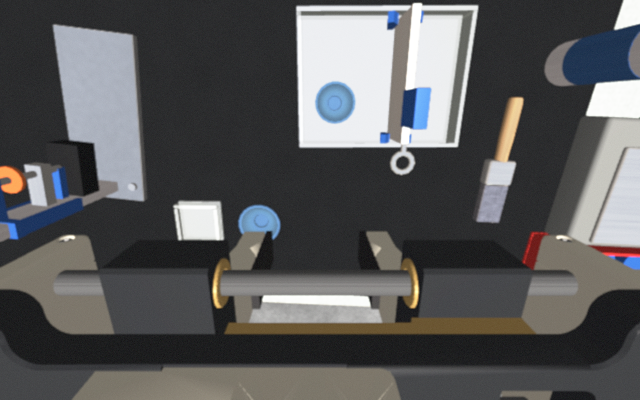

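View pics/z15.png

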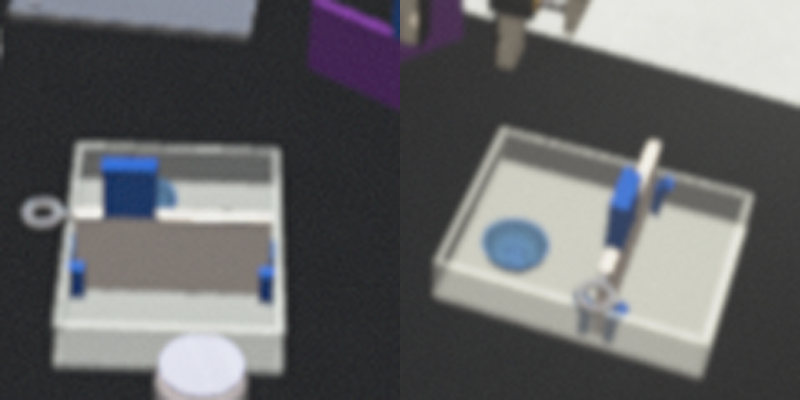

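The divider stands upright in the slot with the gripper clear. One check on height and tilt: tab top and panel top edge by two views.

Run:
```python
from h import *
np.set_printoptions(precision=4,suppress=True)
S=ctrl.camera_model("scene");D=ctrl.camera_model("side");W=np.load("m15.npy",allow_pickle=True).item()
g=lambda x,y:(270+(x+.5)*110/400-.5,210+(y+.5)*110/400-.5)
f=lambda x,y:(320+(x-400+.5)*.3-.5,180+(y+.5)*.3-.5)
print("tab top mid",tri([(D,g(129,163)),(S,f(629,178)),(W,(422.5,106))]), "expected ~.585 .245 .135")
print("panel -x top end",tri([(D,g(273,222)),(S,f(655,143))]),tri([(D,g(273,222)),(W,(416,5))]))
print("eye",tri([(D,g(42,211)),(S,f(597,293)),(W,(402.5,162))]),"expected eye z .0815")
im=cv2.imread("pics/w15.png");cv2.imwrite("pics/w15c.png",cv2.resize(im[0:190,290:480],(600,600),interpolation=2))
```

```text
tab top mid (array([0.5829, 0.2459, 0.1391]), [np.float64(3.276109817125047), np.float64(3.0168522776830566), np.float64(2.0478532855689897)]) expected ~.585 .245 .135
panel -x top end (array([0.4699, 0.24  , 0.0816]), [np.float64(0.2018229675075523), np.float64(0.2018229675075715)]) (array([0.4704, 0.2387, 0.0805]), [np.float64(0.5782524084195356), np.float64(0.5782524084195654)])
eye (array([0.6549, 0.2496, 0.0842]), [np.float64(0.9853320386756373), np.float64(1.082904242981864), np.float64(1.0790742624815606)]) expected eye z .0815
```

View pics/w15c.png

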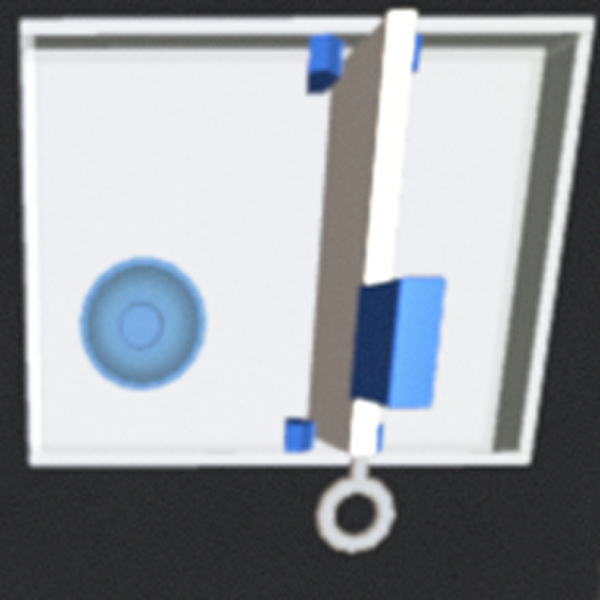

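Run:
```python
from h import *
np.set_printoptions(precision=4,suppress=True)
W=np.load("m15.npy",allow_pickle=True).item()
im=cv2.imread("pics/w15.png");g=cv2.cvtColor(im,cv2.COLOR_BGR2GRAY).astype(float)
bot=[];top=[]
for r in range(40,135,5):
    row=g[r];d=np.diff(row[385:415]);k=np.argmin(d);bot.append(onz(W,(385+k+.5,r),.005))
    if r<85:
        d=np.diff(row[395:415]);k2=np.argmax(d);top.append(onz(W,(395+k2+.5,r),.085))
bot=np.array(bot);top=np.array(top)
kb=np.polyfit(bot[:,0],bot[:,1],1);kt=np.polyfit(top[:,0],top[:,1],1)
x=.55;print("yaw",np.degrees(np.arctan([kb[0],kt[0]])),"y bottom",np.polyval(kb,x),"y top",np.polyval(kt,x),"tilt",(np.polyval(kt,x)-np.polyval(kb,x))/.08)
print("res",(bot[:,1]-np.polyval(kb,bot[:,0])).std(),(top[:,1]-np.polyval(kt,top[:,0])).std())
```

```text
yaw [3.3478 3.1446] y bottom 0.23865575925193797 y top 0.23713981948923682 tilt -0.018949247033764327
res 0.000435229059726901 0.0003438384299356222
```

Measured tilt is about 0.02 rad, yaw 3.2° against the tray's ~3.2–3.4°, and the cross position about 1 mm from the slot middle. I hand it in.

```bash
python3 -c "
from plant import ctrl
print(ctrl.get_obs()['clock'],ctrl.close_job())"
```

```text
the job is handed in; nothing more can be done
28.6167 None
```

The divider is off its hook and standing in the tray's blue-ribbed slot, released, with the gripper clear. I handed the job in at 28.6 s; no verdict is reported.

**What I did:**
- I gripped the white divider's tab and lifted it level until the keeper was felt. The wrist's vertical force went from about -1.4 to -4.7 N near TCP z = 0.230.
- I raised it about 7.5 mm past that point with no sign of the hard stop, then drew it off towards -x. The drag was about 2 N.
- I lowered it into the slot. It met the floor at TCP z ≈ 0.1588 with about 7 N on the tray. I eased off, let go and backed away.

**Last checks:**
- **Tilt and line:** the sideways tilt is about 0.02 rad, and the divider is in line with the slot within about 0.3°.
- **Position:** it is about 1 mm from the slot's middle, both along and across.
- **Height:** the panel's top edge measured z ≈ 0.081 against 0.085 expected for fully home, and the eye 0.084 against 0.0815. These agree only to a few millimetres, but they fit a panel standing on the floor.

**What disagreed:**
- The tab-top fix across the three views was loose, with residuals of 2–3 mm.
- The floor came about 2 mm earlier than the grip height predicted, so the tab may have slipped slightly in the pads.
- The grip force is fixed at half the most (30 N), so I could not hold the 25 N you asked for.

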